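Lock a pulse generator away in the parts well

ROBOT

A 6-joint arm with a two-finger parallel gripper is mounted at the origin on the work surface. World frame = base frame: x ahead of the robot, y to its left, z up, the work surface at z = 0. Lengths are in mm, angles in degrees, forces in N, time in s.
With the tool pointing down it reaches from about 300 to 825 mm from the base axis. Payload 5.4 kg.
Tool frame: the origin (TCP) lies midway between the tips of the shut fingers; the grasp point (between the pads) lies 19 mm behind it; z points along the fingers, y is the direction in which the jaws open and shut (so a half turn about z gives the same grasp; the last joint's range is limited). The gripper opens to 92 mm and grips with 3 to 60 N. Pads are 20 mm wide; open, the fingers measure 128 mm over their backs; the gripper's body (75 mm by 189 mm) begins 69 mm behind the grasp point.
Start: joints at [-89.043, 9.076, 91.501, -0, 79.423, -12.038], TCP at [129.272, -560.263, 214.601] pointing down, gripper open.
Joint ranges: [-166.64, 166.64], [-54.1, 131.32], [10.49, 154.53], [-73.88, 253.88], [9.74, 151.15], [-171.62, 171.62]. Speed limits (degrees/s): [147.25, 147.25, 180, 180, 180, 180].

INTERFACE

Orientations are given as a 3x3 rotation matrix whose columns are the frame's x, y, z axes.
In Python, from bench import r gives the robot as it stands. The module is installed in compiled form; this text tells all that it offers.
- The arm moves only by the tool play_rows, never from a script. Its argument "targets" is a list of rows, each a list of 2 entries, a list of its own where there are three numbers: the shift along the world's x, y, z in cm, then the turn about the world's z in rad. In form: [[[tx, ty, tz], yaw], ...]. A call has 1 to 10 rows; each row shifts and turns the commanded pose from where the row before left it; what a row does not reach is not made up. A row lasts 1/12 s, in which the tool goes at most 41.7 mm and 7.16 degrees, less where a joint would pass 70% of its speed; a pose out of reach is approached as far as the arm can. A call with a gripper value outside its range is refused whole. "hand" is the opening, from 0 (shut) to 1 (fully open), set as the call begins (left out, the last holds). The fingers move at their own pace and stop on an object; "force" is the grip in N (left out, the last holds). Time passes only in rows, so rows that do not move let the fingers close. It gives the time, the measured TCP pose, the force and the opening at its end, in the units of the state.
- r.get_obs(): the state, without advancing time (a new reading comes with each control period).
- r.snapshot(name): name is "scene" or "top" or "wrist"; returns the picture (400x640x3 uint8, blue, green, red); there is no depth.
- r.camera_model(name): a dict with "vertical_fov" (degrees; the focal length in pixels is half the picture's height over the tangent of half this angle, whatever the lens; pixels are square), "cx", "cy" (the principal point, pixels), "k1" (the pictures are not rectified: a ray, as slopes to the right and down, at radius r is drawn at 1 + k1 r^2 times it, then the intrinsics apply), "R" (3x3) and "t" (3): a world point X has camera coordinates R X + t. Camera axes: x right, y down, z forward; pixel columns grow to the right and rows downward; lengths in mm; the calibration is good to about 2 mm. A picture is of the moment at which its call begins: read the wrist's pose just before it. camera_model takes no time and is no camera call; for the wrist camera it gives the pose at the moment of the call.
- r.job_done(): hands the job in, once; it reports no verdict.
The state is a dict: "time": time; "joint_positions": joint angles; "joint_velocities": joint speeds; "effort": joint torques, N m; "eef_pos": TCP position; "orientation": TCP orientation; "contact_force": force on the tool from outside, world axes, zero at the start; "ft_torque": the same for the moment, N m; "width": finger opening in mm.
Only numpy, scipy, OpenCV 4.12 (cv2) and the standard library are available. Lean on these libraries where they do the work, as an engineer would, in place of code of your own. Each camera call takes 0.05 s, during which the arm holds its last target.

TASK

The inspected pulse generator has to be locked away in the parts well. Push the selector knob in and turn it, never forcing it round, to unlock the clear flap, swing the flap open, and lay the generator flat on the floor of the well without dropping it; then close the flap fully and push and turn the knob back, so that it springs up again with its steel tongue over the flap. Leave the beaker, the probe holder and the rubber block standing where they are.

Things in the scene. Friction and masses are not known exactly. Their poses are not given: they have to be found in the camera images.
- station: green powder-coated steel shelf, 300 (x) x 540 (y) mm, fixed on the bench; its deck is 50 mm above the bench and its origin is the centre of its underside. A rear edge lip 6 mm thick rises 14 mm above the deck at its +x edge. Seen from its origin the well is at x 0, y +100 mm and the selector's axis at x -20, y +189 mm (shelf axes). The shelf is turned a little about the vertical.
- well (a point): centre of the floor of the rectangular parts well sunk into the shelf: 86 mm (x) x 110 mm (y) inside, upright walls, floor 18 mm below the deck; axes parallel to the shelf's
- flap_hinge (a point): middle of the flap's hinge line, which runs along the shelf's y axis at the far (+x) side of the well, 52 mm from the well's centre and 3 mm above the deck; axes parallel to the shelf's. The point does not turn with the flap.
- flap (a joint): angle of the clear acrylic flap: 0 closed and lying flat on the deck, grows as its near edge is lifted up and over away from the robot side, stop at 1.92 rad. A friction hinge (0.09 N m, about 1 N at the knob) keeps it at whatever angle it is left. The flap is 104 mm from hinge to free edge, 126 mm wide, 5 mm thick, its middle plane passes through the hinge line. The locked tongue blocks it after some 2 mm of lift.
- flap_knob (a point): centre of the steel ball knob (18 mm diameter, on an 8 mm stem) on the flap's upper face: 90 mm from the hinge line, 22.5 mm above the flap's middle plane (20 mm above the face), midway across the width; turns with the flap, the point's x axis points from the knob's foot to the hinge, z away from the upper face
- selector_knob (a point): top centre of the black push-to-turn selector knob, on its vertical axis. The knob is a 44 mm round skirt with a raised grip bar on it, 12 mm wide, 42 mm long and 19 mm tall; with the knob up the bar's top is 44 mm and the skirt's upper face 25 mm above the deck. The point's x axis lies along the bar and points the way the tongue points; it turns and sinks with the knob
- cam (a joint): angle of the selector: 0 locked (tongue points along the shelf's -y, over the flap's edge), grows anticlockwise seen from above, stop at 1.047 rad (60 deg) = unlocked (tongue clear of the flap, pointing partly to the shelf's +x). It can turn only while the knob is held pushed in by 6 mm or more (it can rattle by 0.06 rad when up); let go within 0.06 rad of either stop, the knob springs up and is caught there; let go between them it stays down.
- plunger (a joint): how far the knob is pushed in along its axis (straight down): 0 up, 0.008 m at the stop; the spring takes 4 N to start and 10 N at the stop
- tongue_tip (a point): end of the selector's flat steel tongue, 42 mm from the selector's axis, 8 mm wide, 4 mm thick, 9.5 mm above the deck; it passes 2 mm above the closed flap and does not sink with the knob
- generator: titanium pulse generator, a flat D-shaped metal can with a clear header on its straight end, lying loose on the shelf: 52 mm long (x, rounded end at +x, header at -x), 44 mm wide (y, the sides are straight from x -16 to +4 mm), 8 mm thick, about 30 g; origin at the centre of its underside, z up
- probe_holder: stainless steel block 64 x 34 x 28 mm with three upright probes, 93 mm tall in all; origin at the centre of its underside; bystander
- beaker: clear glass beaker, 53 mm diameter, 70 mm tall, standing upright, empty; origin at the centre of its underside; bystander
- rubber_block: dark grey rubber block 60 x 40 x 25 mm lying flat; origin at the centre of its underside; bystander
There are look-alikes about, which are no part of the job. Several things have the shape of the generator; the one meant has the colours described above.

How it is judged:
By the outcome, as a careful person would: the job done as asked, in the order asked, and still so for the second after the job is handed in, with the robot touching nothing.
It also fails if it takes over 72 s, if anything falls off the work surface, if the arm or the gripper's body presses on something with over 40 N, if the wrist force passes 120 N, or if a joint passes its speed limit or range.

## Working session

There is one attempt and no reset: what is moved stays moved. The work goes in short steps, Python scripts to look and compute and a tool call to move; the robot and the scene stay as the last step left them, time stands still between calls to the robot, and variables do not carry over. Pictures are saved under pics/ and viewed, and the job is handed in when it is done.

Besides the shell and the picture viewer there is one more tool, called after ">>>" in YAML: its name, and indented under it one key for each argument. play_rows: Moves the arm, as the interface text tells. Its arguments: {"type":"object","properties":{"targets":{"type":"array"},"hand":{"type":"number"},"force":{"type":"number"}},"required":["targets"]}

```bash
mkdir -p pics; ls
python3 - <<'E'
from bench import r
import cv2
o=r.get_obs(); print(o)
for n in("scene","top"):
    im=r.snapshot(n); cv2.imwrite(f"pics/{n}0.png",im); print(n,r.camera_model(n))
E
```

```text
pics
{'time': 0.0, 'joint_positions': array([-8.90433267e+01,  9.11240266e+00,  9.15715912e+01,  2.06210108e-04,
        7.94226814e+01, -1.20389538e+01]), 'joint_velocities': array([ 0.06541546, -0.03799992,  0.07813463, -0.06773034,  0.04334419,
        0.04144288]), 'effort': array([-1.14045604e-03, -3.85574770e+01, -3.22107840e+01,  7.00093014e-02,
        3.79740377e-02, -1.23505188e-04]), 'eef_pos': array([ 129.26314792, -559.64356893,  213.6264388 ]), 'orientation': array([[ 9.74387385e-01,  2.24876017e-01, -2.75483740e-05],
       [ 2.24875677e-01, -9.74385685e-01,  1.86163289e-03],
       [ 3.91793849e-04, -1.82014657e-03, -9.99998267e-01]]), 'contact_force': array([-0.74394984, -0.65473926, -0.50687142]), 'ft_torque': array([0.00435574, 0.00334849, 0.03451689]), 'width': 91.48911033069844}
scene {'vertical_fov': 51.63390393696761, 'cx': 317.0253919250972, 'cy': 199.79574554400003, 'k1': -0.07853014745153368, 'R': array([[-0.14895323,  0.9888429 ,  0.00163   ],
       [ 0.83633872,  0.12686008, -0.53333298],
       [-0.52758931, -0.07807844, -0.84590382]]), 't': array([  68.68801529, -444.46123516, 1331.35756465])}
top {'vertical_fov': 44.099961288157985, 'cx': 319.48486218242124, 'cy': 202.95699125600345, 'k1': 0.03227211936579683, 'R': array([[-0.01867659, -0.9996864 , -0.01668209],
       [-0.99152908,  0.02066402, -0.12823055],
       [ 0.12853506,  0.01414587, -0.99160407]]), 't': array([ 26.28161155, 633.85432045, 989.8729502 ])}
```

View pics/scene0.png

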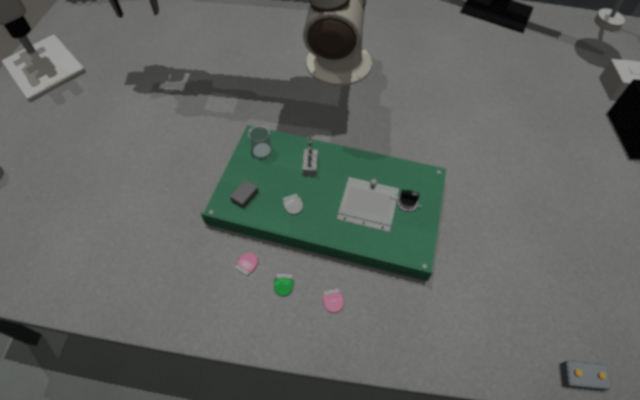

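View pics/top0.png

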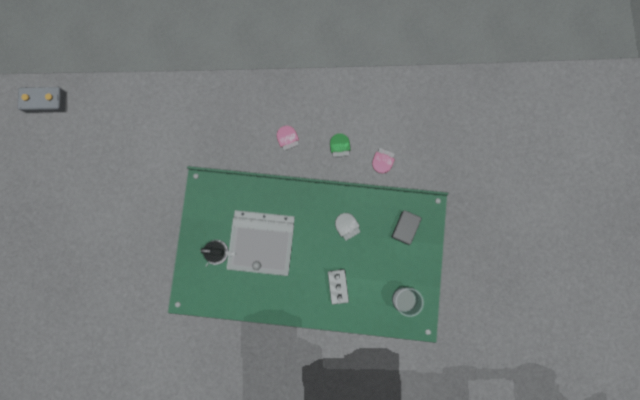

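The top view shows four generator-shaped objects: pink at (287,137), green at (340,145), pink at (383,161), and grey metal at (347,226). Only the grey one is titanium-coloured with a clear header, and it lies on the shelf. I'll confirm that in an enlarged crop and fit the shelf pose.

```bash
cat > h.py <<'E'
import numpy as np, cv2
from scipy.optimize import least_squares
def K(c):
    f=200/np.tan(np.radians(c["vertical_fov"])/2); return f
def proj(c,X):
    X=np.atleast_2d(X); p=X@np.array(c["R"]).T+np.array(c["t"]); s=p[:,:2]/p[:,2:]
    s=s*(1+c["k1"]*(s**2).sum(1,keepdims=True)); return s*K(c)+[c["cx"],c["cy"]]
def unproj(c,uv,z):
    d=(np.array(uv,float)-[c["cx"],c["cy"]])/K(c); s=d.copy()
    for _ in range(20): s=d/(1+c["k1"]*(s**2).sum())
    R=np.array(c["R"]); ray=R.T@np.array([s[0],s[1],1]); o=-R.T@np.array(c["t"])
    return o+ray*(z-o[2])/ray[2]
def crop(im,u,v,w,h,s,name):
    u=int(u);v=int(v); c=im[max(0,v-h//2):v+h//2,max(0,u-w//2):u+w//2]
    cv2.imwrite(name,cv2.resize(c,None,fx=s,fy=s,interpolation=cv2.INTER_CUBIC))
E
python3 - <<'E'
from bench import r
from h import *
im=cv2.imread("pics/top0.png");c=r.camera_model("top")
crop(im,347,226,80,60,10,"pics/gen0.png"); crop(im,243,245,100,75,8,"pics/well0.png")
# shelf top from green mask
hsv=cv2.cvtColor(im,cv2.COLOR_BGR2HSV); m=cv2.inRange(hsv,(65,80,40),(90,255,255))
cs,_=cv2.findContours(m,cv2.RETR_EXTERNAL,cv2.CHAIN_APPROX_SIMPLE); b=max(cs,key=cv2.contourArea)
a=cv2.minAreaRect(b);print(a)
print(cv2.approxPolyDP(cv2.convexHull(b),6,True)[:,0])
for uv in [(195.5,176.5),(438,201),(178,305),(428.5,332)]: print(uv,unproj(c,uv,50)[:2])
E
```

```text
((309.7833251953125, 252.91336059570312), (267.7951354980469, 148.10235595703125), 6.292365550994873)
[[190 168]
 [446 194]
 [434 341]
 [170 312]]
(195.5, 176.5) [694.18456233 271.49069495]
(438, 201) [ 632.06462719 -230.38182211]
(178, 305) [431.51274839 302.89092337]
(428.5, 332) [ 370.01184841 -198.1901732 ]
```

View pics/gen0.png

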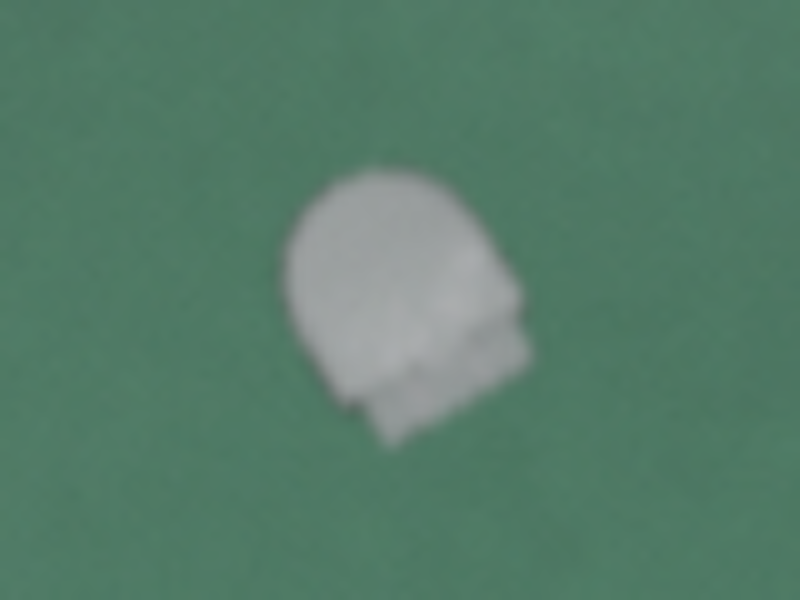

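View pics/well0.png

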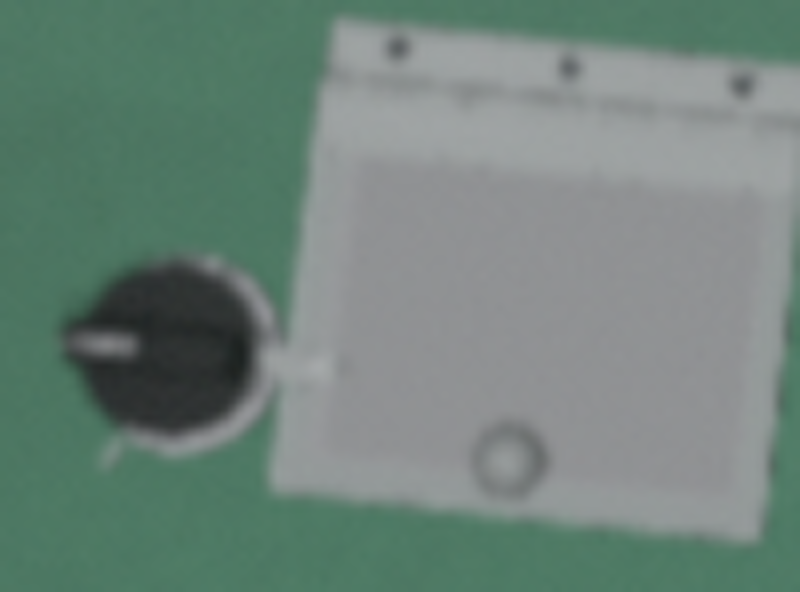

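The crop confirms it: a grey metal D-shaped can with a clear header at the lower right, at (347,226) in the top view. I'll move over the shelf for a closer wrist view.

>>> play_rows:
  targets:
    - [[1.85,3.3,0.5],0.122]
    - [[1.85,3.3,0.5],0.122]
    - [[1.85,3.3,0.5],0.122]
    - [[1.85,3.3,0.5],0.122]
    - [[1.85,3.3,0.5],0.122]
    - [[1.85,3.3,0.5],0.122]
    - [[1.85,3.3,0.5],0.122]
    - [[1.85,3.3,0.5],0.122]
    - [[1.85,3.3,0.5],0.122]
    - [[1.85,3.3,0.5],0.122]
  hand: 0.4
  force: 20

```text
time: 0.93
eef_pos: [314.6, -228.4, 264.5]
orientation: [[0.118, 0.993, 0.0], [0.993, -0.118, 0.0], [0.0, 0.0, -1.0]]
contact_force: [0.6, -0.7, -0.4]
width: 36.9
```

>>> play_rows:
  targets:
    - [[1.85,3.3,0.5],0]
    - [[1.85,3.3,0.5],0]
    - [[1.85,3.3,0.5],0]
    - [[1.85,3.3,0.5],0]
    - [[1.85,3.3,0.5],0]
    - [[1.85,3.3,0.5],0]
    - [[1.85,3.3,0.5],0]
    - [[1.85,3.3,0.5],0]
    - [[1.85,3.3,0.5],0]
    - [[1.85,3.3,0.5],0]

```text
time: 1.77
eef_pos: [499.6, 101.8, 314.4]
orientation: [[0.123, 0.992, -0.001], [0.992, -0.123, -0.0], [-0.0, -0.001, -1.0]]
contact_force: [-0.2, -0.6, 0.6]
width: 36.6
```

Run:
```python
from bench import r
from h import *
import pickle
o=r.get_obs();print(o["time"],o["eef_pos"],o["orientation"][:,0],o["joint_positions"])
cam={}
c=r.camera_model("wrist");im=r.snapshot("wrist");cv2.imwrite("pics/w1.png",im)
R=np.array(c["R"]);print("campos",-R.T@c["t"],R[2],c["vertical_fov"])
pickle.dump(c,open("w1.pkl","wb"))
```

```text
1.7667 [499.59717926 101.81083754 314.38120386] [ 1.23201319e-01  9.92381682e-01 -1.81098136e-04] [-2.07780505e+00 -3.48512699e+00  9.33535231e+01 -7.54422925e-03
  9.01644322e+01  4.99907456e+00]
campos [510.3259732  182.9053946  485.31818744] [-0.03608767 -0.2825959  -0.95855998] 61.753258845978635
```

View pics/w1.png

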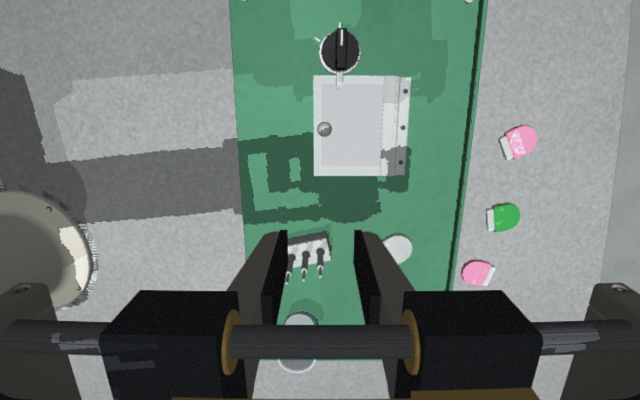

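The wrist view shows the selector at (340,50), the flap and its ball at (324,129), and the generator at (397,248), partly hidden behind a finger. I'll refine these positions from crops.

Run:
```python
from h import *
im=cv2.imread("pics/w1.png"); crop(im,360,95,130,190,4,"pics/w1c.png")
c=cv2.imread("pics/w1c.png");print(c.shape)
```

```text
(760, 520, 3)
```

Run:
```python
from h import *
im=cv2.imread("pics/w1.png"); cv2.imwrite("pics/w1d.png",cv2.resize(im[10:140,290:420],None,fx=4.5,fy=4.5,interpolation=cv2.INTER_CUBIC))
```

```text
(no output)
```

View pics/w1d.png

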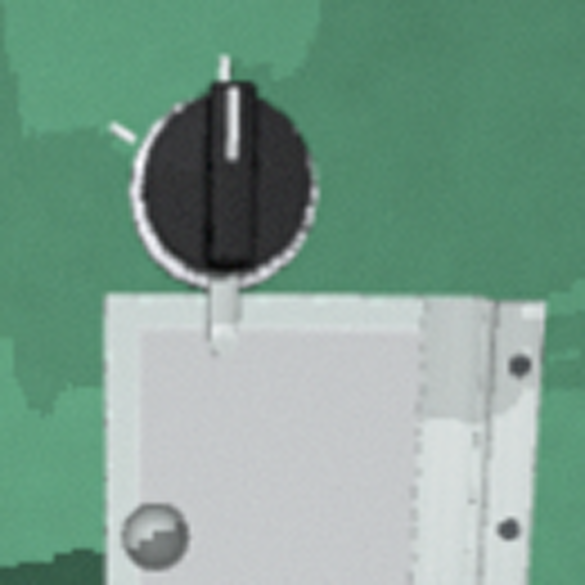

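```bash
cat > m1.py <<'E'
from bench import r
from h import *
import pickle
w=pickle.load(open("w1.pkl","rb")); t=r.camera_model("top"); s=r.camera_model("scene")
th=np.radians(-6.95); C=np.array([531.9,36.45])
Rz=np.array([[np.cos(th),-np.sin(th)],[np.sin(th),np.cos(th)]])
def S(x,y): return C+Rz@[x,y]
q=lambda x,y:(290+(x+.5)/4.5-.5,10+(y+.5)/4.5-.5)
print("pred ball",S(-38,100),"sel",S(-20,189))
print("wrist ball",unproj(w,q(155,537),75.5)[:2],"sel",unproj(w,q(231,173),94)[:2])
print("wrist tongue tip pred",S(-20,147),unproj(w,q(224,338),60)[:2])
print("flap corners nearleft pred",S(-52,163),unproj(w,q(105,295),55.5)[:2])
g=lambda x,y:(193+(x+.5)/8-.5,208+(y+.5)/8-.5)
print("top ball",unproj(t,g(510,458),75.5)[:2],"sel skirt",unproj(t,g(168,345),75)[:2], "corner",unproj(t,g(270,488),55.5)[:2],"otherc",unproj(t,g(758,540),55.5)[:2],S(-52,37))
k=lambda x,y:(307+(x+.5)/10-.5,196+(y+.5)/10-.5)
for n,p in dict(round=k(370,172),hl=k(388,447),hr=k(532,358),l=k(288,270),r=k(522,290),cl=k(345,405)).items(): print(n,unproj(t,p,58)[:2])
E
python3 m1.py
```

```text
pred ball [506.27953298 140.31333169] sel [534.91655043 226.48131432]
wrist ball [509.45956853 143.30667845] sel [538.21907567 229.63492763]
wrist tongue tip pred [529.83441867 184.78992508] [534.28156308 192.39034994]
flap corners nearleft pred [500.00560088 204.54445947] [503.74572616 207.55206623]
top ball [508.46289143 141.1204486 ] sel skirt [538.15508533 226.58870256] corner [502.28293467 204.84247389] otherc [486.84245132  81.29733284] [484.75920559  79.47029175]
round [610.82406975 -35.34313439]
hl [554.59765152 -37.58675449]
hr [572.10481998 -67.31404109]
l [591.05240254 -18.11737191]
r [586.00968671 -65.68700606]
cl [563.28991898 -29.07024226]
```

Run:
```python
from h import *
import pickle
w=pickle.load(open("w1.pkl","rb")); im=cv2.imread("pics/w1.png")
p=np.array([499.6,101.81,314.38]); x=np.array([.1232,.9924,0]);y=np.array([.9924,-.1232,0])
pts=[p+sx*10*x+sy*a*y for sy in(-1,1) for sx in(-1,1) for a in (18.3,36.3)]
uv=proj(w,pts);print(uv.round(1).tolist())
im=cv2.resize(im[210:390,220:420],None,fx=4,fy=4,interpolation=cv2.INTER_CUBIC)
for a in uv: cv2.circle(im,tuple(int(v) for v in ((a-[220,210]+.5)*4)),3,(0,0,255),-1)
cv2.imwrite("pics/w1e.png",im[:600])
```

```text
[[287.3, 263.2], [255.8, 263.0], [286.3, 230.6], [253.7, 230.6], [351.6, 263.2], [383.1, 263.2], [352.6, 230.7], [385.2, 230.7]]
```

View pics/w1e.png

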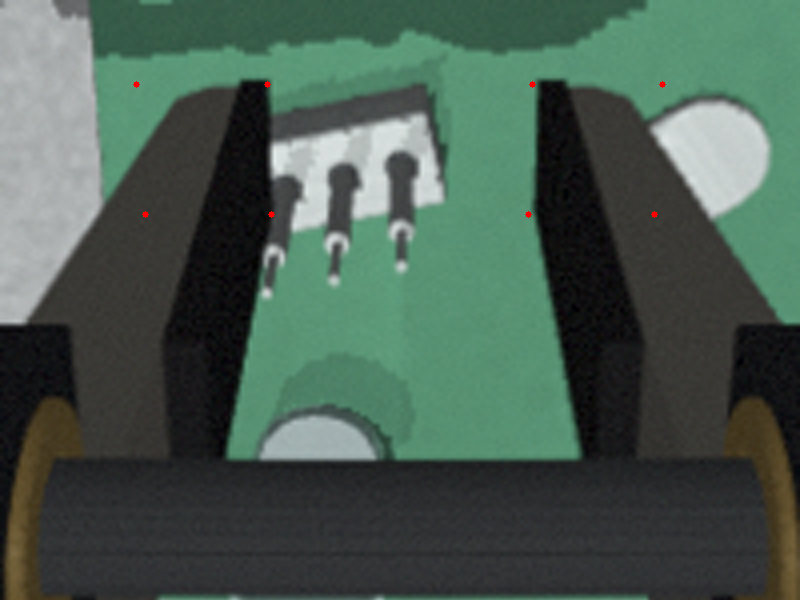

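>>> play_rows:
  targets:
    - [[0.54,1.81,-2.9],0]
    - [[0.54,1.81,-2.9],0]
    - [[0.54,1.81,-2.9],0]
    - [[0.54,1.81,-2.9],0]
    - [[0.54,1.81,-2.9],0]
    - [[0.54,1.81,-2.9],0]
    - [[0.54,1.81,-2.9],0]
    - [[0,0,0],0]
    - [[0,0,0],0]

```text
time: 2.57
eef_pos: [535.2, 226.4, 109.5]
orientation: [[0.122, 0.992, -0.005], [0.993, -0.122, -0.001], [-0.002, -0.005, -1.0]]
contact_force: [0.6, -0.2, 0.2]
width: 36.7
```

```bash
cat > ws.py <<'E'
from bench import r
from h import *
import pickle,sys
n=sys.argv[1]
o=r.get_obs();print(o["time"],o["eef_pos"].round(2),o["orientation"][:,0].round(4),o["width"],o["contact_force"].round(1),o["ft_torque"].round(2))
c=r.camera_model("wrist");im=r.snapshot("wrist");cv2.imwrite(f"pics/{n}.png",im)
pickle.dump((c,o),open(n+".pkl","wb"))
E
python3 ws.py w2
```

```text
2.5667 [535.22 226.36 109.49] [ 0.1222  0.9925 -0.0019] 36.745235103449296 [ 0.6 -0.2  0.2] [-0.   -0.12 -0.01]
```

View pics/w2.png

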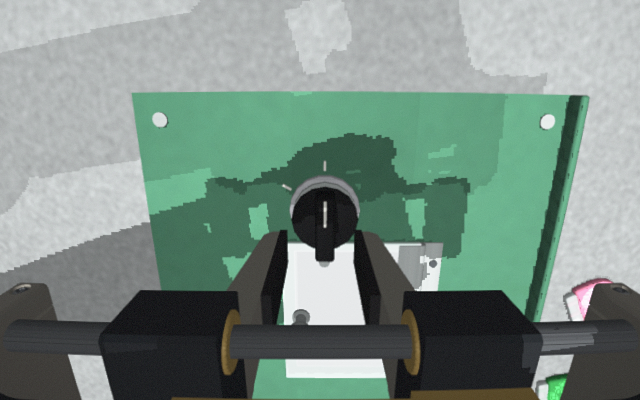

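```bash
cat > ov.py <<'E'
# overlay helper
from h import *
import pickle,sys
def load(n): 
    c,o=pickle.load(open(n+".pkl","rb")); return c,o,cv2.imread(f"pics/{n}.png")
def view(n,box,s,pts,out):
    c,o,im=load(n); u0,v0,u1,v1=box
    a=cv2.resize(im[v0:v1,u0:u1],None,fx=s,fy=s,interpolation=cv2.INTER_CUBIC)
    for p in proj(c,np.array(pts)): cv2.circle(a,tuple(int(v) for v in ((p-[u0,v0]+.5)*s)),2,(0,0,255),-1)
    cv2.imwrite(out,a)
E
python3 - <<'E'
from ov import *
c,o,im=load("w2")
p=o["eef_pos"];x,y=o["orientation"][:,0],o["orientation"][:,1];w=o["width"]/2
tips=[p+s*10*x+q*w*y for s in(-1,1) for q in(-1,1)]
th=np.radians(-6.95);sx=np.array([np.cos(th),np.sin(th),0]);sy=np.array([-sx[1],sx[0],0])
b=np.array([537.8,229,94]); bar=[b+i*6*sx+j*21*sy for i in(-1,1) for j in(-1,1)]
sk=[np.array([537.8,229,75])+22*(np.cos(a)*sx+np.sin(a)*sy) for a in np.arange(0,6.28,.5)]
view("w2",(250,160,400,290),5,tips+bar+sk,"pics/w2o.png")
E
```

```text
(no output)
```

View pics/w2o.png

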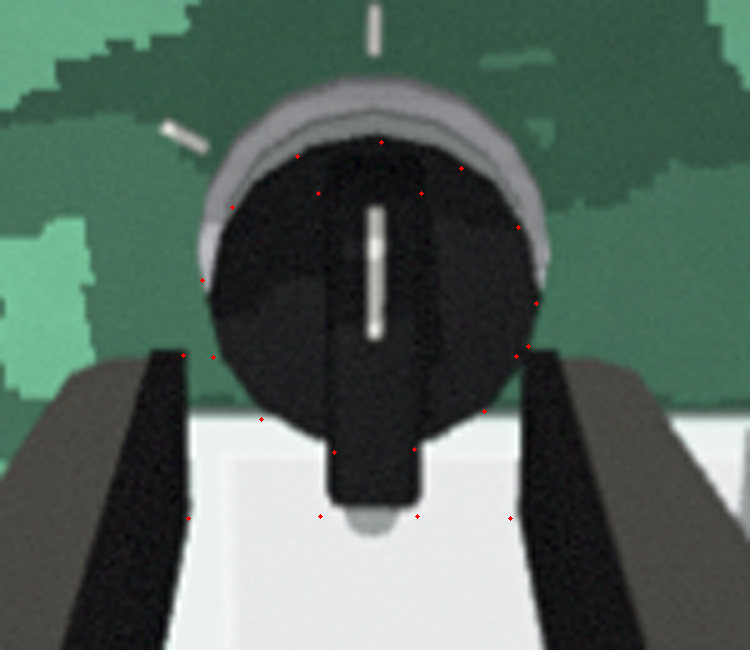

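Run:
```python
from ov import *
c,o,im=load("w2")
a=unproj(c,(160,119.7),50);b=unproj(c,(547.3,121.3),50);d=b-a
print(a,b,np.degrees(np.arctan2(d[1],d[0])),np.hypot(*d[:2]))
w=pickle.load(open("w1.pkl","rb"))
q=lambda x,y:(290+(x+.5)/4.5-.5,10+(y+.5)/4.5-.5)
b=unproj(w,q(155,537),75.5);s=unproj(w,q(231,173),94);print(b-s)
for t in(-6.5,-7,-7.5):
    th=np.radians(t);print(t,np.array([[np.cos(th),-np.sin(th)],[np.sin(th),np.cos(th)]])@[-18,-89])
```

```text
[434.53641386 305.43078112  50.        ] [698.56377371 272.73935898  50.        ] -7.058342598590429 266.0435600314595
[-28.75950714 -86.32824917 -18.5       ]
-6.5 [-27.95937943 -86.39023731]
-7 [-28.71220229 -86.14295931]
-7.5 [-29.46283861 -85.8891212 ]
```

>>> play_rows:
  targets:
    - [[0.29,0.29,-1.0],0]
    - [[0,0,-1.0],0]
    - [[0,0,-0.8],0]
    - [[0,0,0],0]

```text
time: 2.95
eef_pos: [538.8, 228.6, 81.9]
orientation: [[0.124, 0.992, -0.003], [0.992, -0.124, -0.001], [-0.001, -0.003, -1.0]]
contact_force: [0.9, 0.8, -1.0]
width: 37.0
```

>>> play_rows:
  targets:
    - [[0,0,0],0]
    - [[0,0,0],0]
    - [[0,0,0],0]
  hand: 0.2

```text
time: 3.2
eef_pos: [540.4, 229.3, 84.2]
orientation: [[0.124, 0.992, 0.001], [0.992, -0.124, 0.0], [0.0, 0.001, -1.0]]
contact_force: [0.8, -0.7, -1.5]
width: 19.4
```

```bash
python3 ws.py w3
```

```text
3.2 [540.39 229.3   84.17] [1.238e-01 9.923e-01 3.000e-04] 19.4333520797749 [ 0.8 -0.7 -1.5] [-0.01  0.   -0.02]
```

View pics/w3.png

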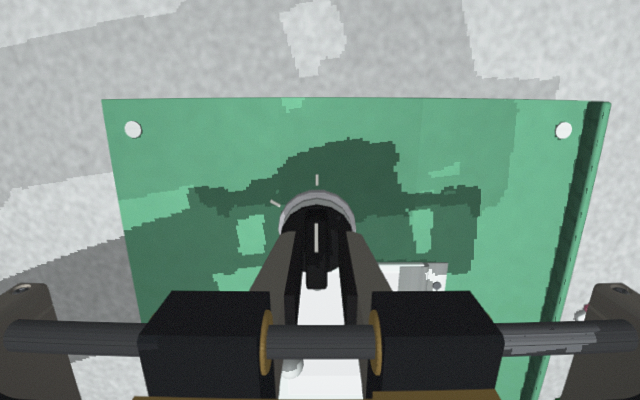

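Run:
```python
from ov import *
c,o,im=load("w3")
p=o["eef_pos"];x,y=o["orientation"][:,0],o["orientation"][:,1];w=o["width"]/2
tips=[p+s*10*x+q*w*y for s in(-1,1) for q in(-1,1)]
th=np.radians(-7.05);sx=np.array([np.cos(th),np.sin(th),0]);sy=np.array([-sx[1],sx[0],0])
b=np.array([538.1,229.3,94]); bar=[b+i*6*sx+j*21*sy for i in(-1,1) for j in(-1,1)]
view("w3",(260,180,380,300),5,tips+bar,"pics/w3o.png")
```

```text
(no output)
```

View pics/w3o.png

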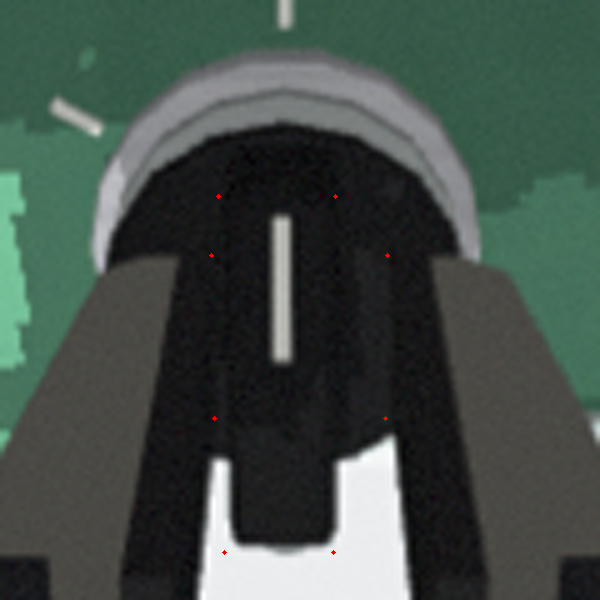

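>>> play_rows:
  targets:
    - [[-0.18,0.02,-0.3],0]
    - [[0,0,0],0]
    - [[0,0,0],0]

```text
time: 3.5
eef_pos: [537.9, 229.5, 80.4]
orientation: [[0.124, 0.992, -0.0], [0.992, -0.124, -0.0], [-0.0, -0.0, -1.0]]
contact_force: [0.8, -0.5, 0.5]
width: 18.2
```

>>> play_rows:
  targets:
    - [[0,0,0],0]
    - [[0,0,0],0]
    - [[0,0,0],0]
    - [[0,0,0],0]
  hand: 0
  force: 10

```text
time: 3.83
eef_pos: [538.1, 229.6, 80.6]
orientation: [[0.124, 0.992, -0.0], [0.992, -0.124, 0.0], [0.0, -0.0, -1.0]]
contact_force: [0.2, 0.2, 0.3]
width: 11.5
```

>>> play_rows:
  targets:
    - [[0,0,-0.3],0]
    - [[0,0,-0.3],0]
    - [[0,0,-0.3],0]
    - [[0,0,0],0]
    - [[0,0,0],0]

```text
time: 4.25
eef_pos: [538.3, 229.7, 72.7]
orientation: [[0.124, 0.992, -0.0], [0.992, -0.124, 0.0], [0.0, -0.0, -1.0]]
contact_force: [-4.0, -1.4, 10.6]
width: 11.9
```

>>> play_rows:
  targets:
    - [[0,0,-0.2],0]
    - [[0,0,-0.1],0]
    - [[0,0,0],0]
    - [[0,0,0],0]

```text
time: 4.58
eef_pos: [538.5, 229.8, 71.3]
orientation: [[0.123, 0.992, 0.0], [0.992, -0.123, 0.0], [0.0, 0.0, -1.0]]
contact_force: [-8.2, -2.0, 19.0]
width: 12.0
```

>>> play_rows:
  targets:
    - [[0,0,0],0.06]
    - [[0,0,0],0.06]
    - [[0,0,0],0.06]
    - [[0,0,0],0]

```text
time: 4.92
eef_pos: [538.2, 229.8, 71.3]
orientation: [[-0.059, 0.998, -0.0], [0.998, 0.059, -0.0], [-0.0, -0.0, -1.0]]
contact_force: [-9.5, -1.3, 19.1]
width: 11.9
```

```bash
python3 ws.py w4; cd pics; python3 -c "
import cv2;im=cv2.imread('w4.png');cv2.imwrite('w4c.png',cv2.resize(im[150:300,230:430],None,fx=4,fy=4))"
```

```text
4.9167 [538.23 229.81  71.28] [-0.059   0.9983 -0.    ] 11.895884674053631 [-9.5 -1.3 19.1] [-0.35  1.68 -0.01]
```

View pics/w4c.png

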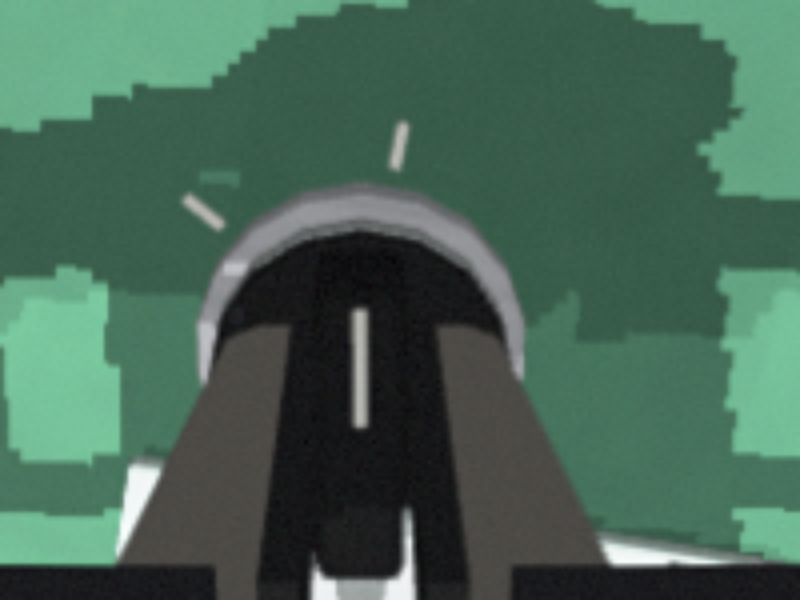

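>>> play_rows:
  targets:
    - [[0,0,0],0.1]
    - [[0,0,0],0.1]
    - [[0,0,0],0.1]
    - [[0,0,0],0.1]
    - [[0,0,0],0]

```text
time: 5.38
eef_pos: [537.8, 229.7, 71.0]
orientation: [[-0.445, 0.896, -0.001], [0.896, 0.445, -0.0], [0.0, -0.001, -1.0]]
contact_force: [-10.0, -2.4, 18.0]
width: 11.9
```

>>> play_rows:
  targets:
    - [[0,0,0],0.1]
    - [[0,0,0],0.1]
    - [[0,0,0],0.1]
    - [[0,0,0],0.08]
    - [[0,0,0],0.05]
    - [[0,0,0],0]

```text
time: 5.88
eef_pos: [537.5, 229.3, 70.9]
orientation: [[-0.776, 0.63, -0.002], [0.63, 0.776, -0.001], [0.001, -0.002, -1.0]]
contact_force: [-10.9, -3.6, 19.4]
width: 11.8
```

```bash
python3 ws.py w5; cd pics; python3 -c "
import cv2;im=cv2.imread('w5.png');cv2.imwrite('w5c.png',cv2.resize(im[150:300,230:430],None,fx=4,fy=4))"
```

```text
5.8833 [537.46 229.33  70.9 ] [-0.7764  0.6303  0.0011] 11.821303528380218 [-10.9  -3.6  19.4] [-0.62  1.95  0.02]
```

View pics/w5c.png

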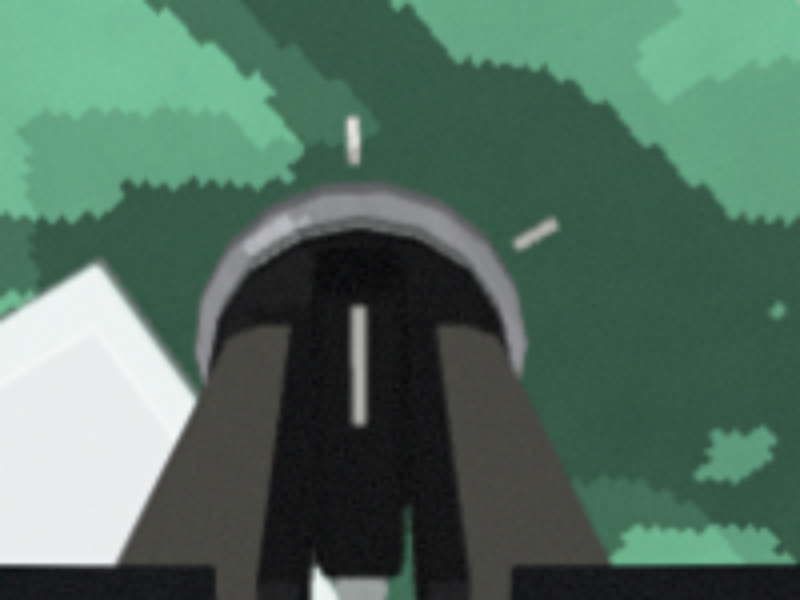

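>>> play_rows:
  targets:
    - [[0,0,0],0.02]
    - [[0,0,0],0]

```text
time: 6.1
eef_pos: [537.5, 229.3, 70.9]
orientation: [[-0.788, 0.616, -0.002], [0.616, 0.788, -0.001], [0.001, -0.002, -1.0]]
contact_force: [-11.0, -3.6, 20.1]
width: 11.8
```

>>> play_rows:
  targets:
    - [[0,0,0.3],0]
    - [[0,0,0.3],0]
    - [[0,0,0.3],0]
    - [[0,0,0],0]

```text
time: 6.43
eef_pos: [537.2, 229.2, 78.0]
orientation: [[-0.787, 0.617, -0.002], [0.617, 0.787, -0.001], [0.001, -0.002, -1.0]]
contact_force: [-3.9, -0.5, 4.5]
width: 12.1
```

>>> play_rows:
  targets:
    - [[0,0,0],0]
    - [[0,0,0],0]
    - [[0,0,0.5],0]
    - [[0,0,1.5],0]
    - [[0,0,2.0],0]
  hand: 0.4

```text
time: 6.85
eef_pos: [536.9, 229.3, 116.4]
orientation: [[-0.787, 0.617, -0.003], [0.617, 0.787, -0.001], [0.002, -0.003, -1.0]]
contact_force: [0.1, -0.1, 0.6]
width: 36.7
```

```bash
python3 ws.py w6
```

```text
6.85 [536.9  229.26 116.38] [-0.787   0.617   0.0023] 36.66169265952109 [ 0.1 -0.1  0.6] [ 0.01 -0.11 -0.06]
```

View pics/w6.png

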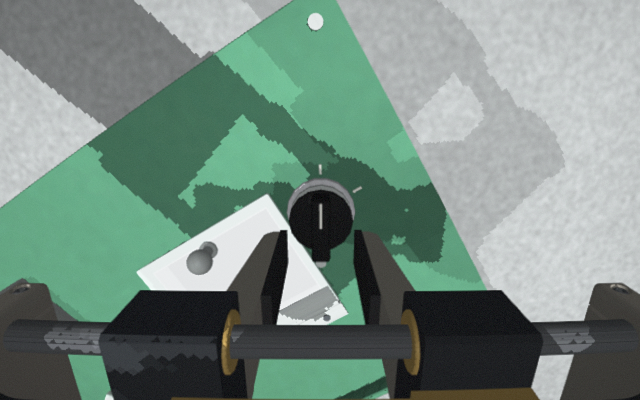

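>>> play_rows:
  targets:
    - [[-0.6,-1.7,0],0.11]
    - [[-0.6,-1.7,0],0.11]
    - [[-0.6,-1.7,0],0.11]
    - [[-0.6,-1.7,0],0.11]
    - [[-0.49,-1.8,-1.0],0.102]
    - [[0,0,-1.0],0]
    - [[0,0,0],0]
    - [[0,0,0],0]

```text
time: 7.57
eef_pos: [508.9, 144.0, 96.9]
orientation: [[-0.992, 0.125, -0.001], [0.125, 0.992, 0.0], [0.001, 0.0, -1.0]]
contact_force: [-0.2, 0.6, 0.4]
width: 36.9
```

```bash
python3 ws.py w7
python3 - <<'E'
from ov import *
c,o,im=load("w7")
p=o["eef_pos"];x,y=o["orientation"][:,0],o["orientation"][:,1];w=o["width"]/2
tips=[p+s*10*x+q*w*y for s in(-1,1) for q in(-1,1)]
view("w7",(230,180,410,330),4.4,tips+[[509.3,143.5,75.5]],"pics/w7o.png")
E
```

```text
7.5667 [508.92 144.01  96.88] [-0.9922  0.1247  0.0013] 36.88248688818231 [-0.2  0.6  0.4] [ 0.04 -0.18  0.02]
```

View pics/w7o.png

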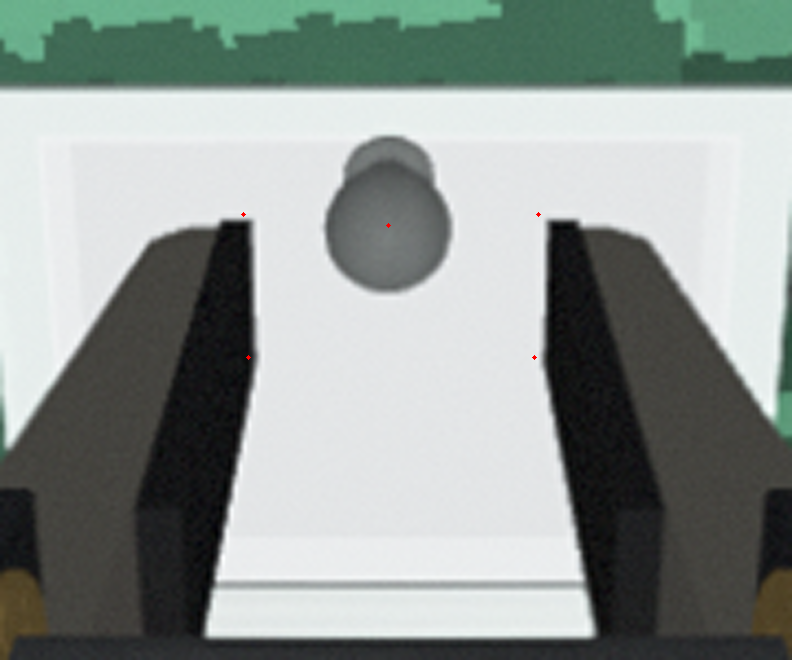

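>>> play_rows:
  targets:
    - [[0,-0.1,-1.0],0]
    - [[0,0,-1.0],0]
    - [[0,0,-1.0],0]
    - [[0,0,0],0]
    - [[0,0,0],0]

```text
time: 8.03
eef_pos: [508.3, 142.7, 66.3]
orientation: [[-0.992, 0.122, -0.003], [0.122, 0.992, -0.0], [0.003, -0.0, -1.0]]
contact_force: [-0.2, -0.5, 0.8]
width: 36.9
```

>>> play_rows:
  targets:
    - [[0,0,0],0]
    - [[0,0,0],0]
    - [[0,0,0],0]
    - [[0,0,0],0]
  hand: 0
  force: 12

```text
time: 8.37
eef_pos: [509.7, 142.3, 68.1]
orientation: [[-0.992, 0.122, 0.001], [0.122, 0.992, -0.001], [-0.001, -0.0, -1.0]]
contact_force: [0.3, -0.7, 0.4]
width: 16.6
```

Run:
```python
import numpy as np
th=np.radians(-7.05);f=lambda a:np.array([(-90*np.cos(a)+22.5*np.sin(a)),90*np.sin(a)+22.5*np.cos(a)])
A=np.radians(np.concatenate([np.arange(0,100,7),[103]]))
A=np.radians(np.linspace(0,102,18))
P=[f(a) for a in A]
for i in range(len(P)-1):
    d=P[i+1]-P[i]; print(np.degrees(A[i+1]).round(1),(np.array([d[0]*np.cos(th),d[0]*np.sin(th),d[1]])/10).round(2).tolist())
print(P[-1]-P[0])
```

```text
6.0 [0.28, -0.03, 0.93]
12.0 [0.38, -0.05, 0.89]
18.0 [0.47, -0.06, 0.85]
24.0 [0.55, -0.07, 0.8]
30.0 [0.63, -0.08, 0.73]
36.0 [0.71, -0.09, 0.66]
42.0 [0.77, -0.1, 0.58]
48.0 [0.83, -0.1, 0.5]
54.0 [0.87, -0.11, 0.41]
60.0 [0.91, -0.11, 0.32]
66.0 [0.94, -0.12, 0.22]
72.0 [0.96, -0.12, 0.12]
78.0 [0.96, -0.12, 0.02]
84.0 [0.96, -0.12, -0.09]
90.0 [0.95, -0.12, -0.19]
96.0 [0.92, -0.11, -0.28]
102.0 [0.89, -0.11, -0.38]
[130.72037319  60.85527102]
```

>>> play_rows:
  targets:
    - [[0.28,-0.03,0.93],0]
    - [[0.38,-0.05,0.89],0]
    - [[0.47,-0.06,0.85],0]
    - [[0,0,0],0]

```text
time: 8.7
eef_pos: [521.9, 140.8, 96.9]
orientation: [[-0.992, 0.123, 0.002], [0.123, 0.992, -0.0], [-0.002, -0.0, -1.0]]
contact_force: [-2.6, -1.8, 1.8]
width: 16.5
```

Run:
```python
from bench import r
from h import *
cv2.imwrite("pics/s8.png",cv2.resize(r.snapshot("scene")[150:250,280:440],None,fx=5,fy=5,interpolation=cv2.INTER_CUBIC))
```

```text
(no output)
```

View pics/s8.png

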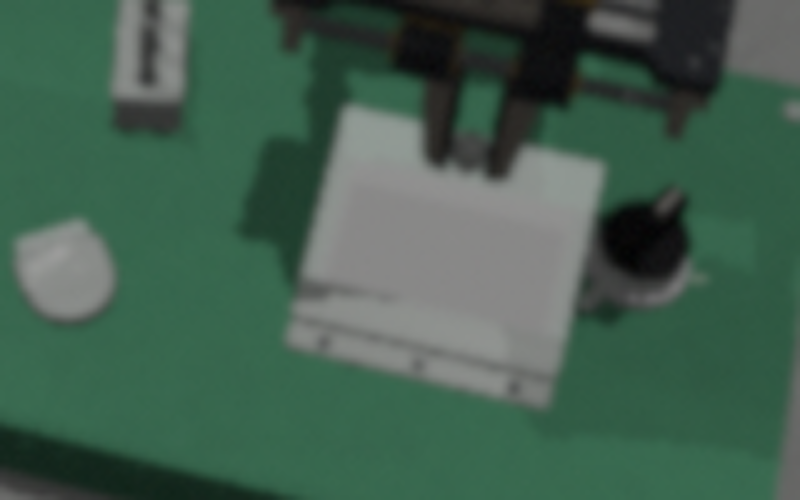

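The scene view shows the flap rising with the gripper, the tongue clear, and the selector up at its unlocked position. I'll carry on along the arc.

>>> play_rows:
  targets:
    - [[0.55,-0.07,0.8],0]
    - [[0.63,-0.08,0.73],0]
    - [[0.71,-0.09,0.66],0]
    - [[0.77,-0.1,0.58],0]
    - [[0.83,-0.1,0.5],0]
    - [[0.87,-0.11,0.41],0]
    - [[0.91,-0.11,0.32],0]
    - [[0,0,0],0]

```text
time: 9.42
eef_pos: [575.8, 134.1, 135.7]
orientation: [[-0.992, 0.123, 0.003], [0.123, 0.992, -0.0], [-0.003, 0.0, -1.0]]
contact_force: [0.0, -1.6, 2.3]
width: 16.7
```

>>> play_rows:
  targets:
    - [[0.94,-0.12,0.22],0]
    - [[0.96,-0.12,0.12],0]
    - [[0.96,-0.12,0.02],0]
    - [[0.96,-0.12,-0.09],0]
    - [[0.95,-0.12,-0.19],0]
    - [[0.92,-0.11,-0.28],0]
    - [[0.89,-0.11,-0.38],0]
    - [[0,0,0],0]
    - [[0,0,0],0]

```text
time: 10.17
eef_pos: [640.6, 126.0, 129.5]
orientation: [[-0.992, 0.123, 0.003], [0.123, 0.992, -0.0], [-0.003, -0.0, -1.0]]
contact_force: [3.0, -3.7, 3.3]
width: 16.7
```

```bash
python3 ws.py w9
python3 - <<'E'
from bench import r
from h import *
cv2.imwrite("pics/s9.png",cv2.resize(r.snapshot("scene")[130:270,280:460],None,fx=4.4,fy=4.2,interpolation=cv2.INTER_CUBIC))
E
```

```text
10.1667 [640.64 125.96 129.51] [-0.9924  0.1228 -0.0034] 16.70177935582577 [ 3.  -3.7  3.3] [-0.55 -0.5  -0.02]
```

View pics/s9.png

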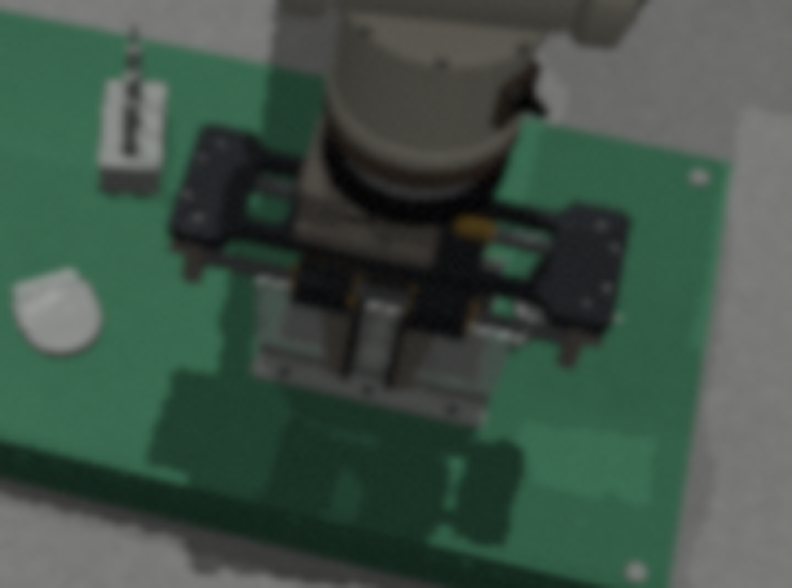

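View pics/w9.png

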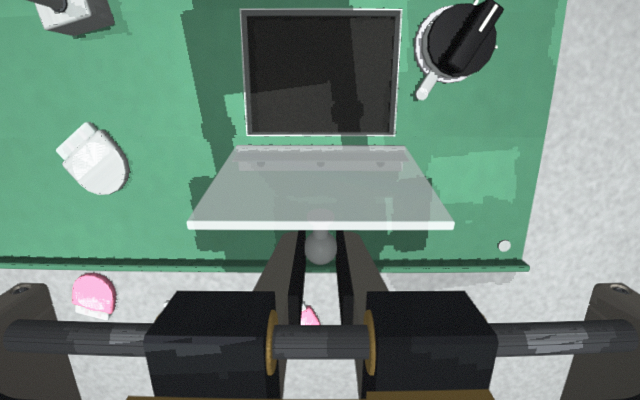

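The wrist view shows the flap open and standing, the empty well at (320,72), and the generator clear of it at (95,160) with its header to the upper left. I'll let go, rise, and measure the generator from this picture.

>>> play_rows:
  targets:
    - [[0,0,0],0]
    - [[0,0,0],0]
    - [[0,0,1.5],0]
    - [[0,0,3.0],0]
    - [[0,0,3.0],0]
    - [[0,0,0],0]
  hand: 0.45

```text
time: 10.77
eef_pos: [641.4, 127.3, 210.0]
orientation: [[-0.993, 0.122, 0.009], [0.122, 0.993, 0.001], [-0.009, 0.002, -1.0]]
contact_force: [0.7, 0.4, 0.6]
width: 41.4
```

```bash
python3 ws.py w10
python3 - <<'E'
from h import *
im=cv2.imread("pics/w9.png");cv2.imwrite("pics/g9.png",cv2.resize(im[105:215,40:150],None,fx=5,fy=5,interpolation=cv2.INTER_CUBIC))
E
```

```text
10.7667 [641.4  127.32 210.03] [-0.9925  0.1218 -0.0087] 41.38085706569815 [0.7 0.4 0.6] [ 0.05 -0.21  0.01]
```

View pics/w10.png

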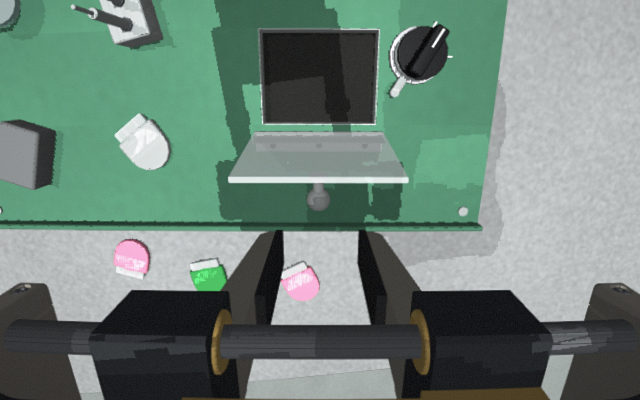

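View pics/g9.png

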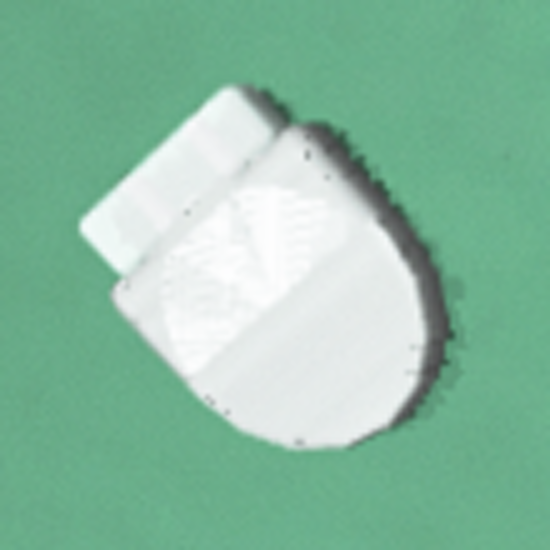

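Run:
```python
from ov import *
c,o,im=load("w9")
q=lambda x,y:(40+(x+.5)/5-.5,105+(y+.5)/5-.5)
C=unproj(c,q(298,124),58);D=unproj(c,q(115,292),58);A=unproj(c,q(235,87),57);B=unproj(c,q(80,227),57)
E=unproj(c,q(378,219),58);F=unproj(c,q(190,378),58)
print(C[:2],D[:2],np.hypot(*(C-D)[:2]),"E-F",np.hypot(*(E-F)[:2]),"CE",np.hypot(*(C-E)[:2]),"DF",np.hypot(*(D-F)[:2]))
for P,Q in((C,D),(A,B),(E,F)):
    d=P-Q; print(np.degrees(np.arctan2(d[1],d[0]))%180, ((P+Q)/2)[:2])
# pose fit overlay
a=np.degrees(np.arctan2((D-C)[1],(D-C)[0])); print(a)
# well corners in w10, selector
c2,o2,_=load("w10")
W=[unproj(c2,p,50)[:2] for p in((260,29),(379,29),(378,124),(262,124))];print(np.mean(W,0),W)
p=o2["eef_pos"];x,y=o2["orientation"][:,0],o2["orientation"][:,1];w=o2["width"]/2
print(proj(c2,[p+s*10*x+q*w*y for s in(-1,1) for q in(-1,1)]))
p=o["eef_pos"];x,y=o["orientation"][:,0],o["orientation"][:,1];w=o["width"]/2
print(proj(c,[p+s*10*x+q*w*y for s in(-1,1) for q in(-1,1)]))
```

```text
[563.9718699  -26.22896287] [584.41126418 -62.71797174] 41.823636933554155 E-F 41.952632027599776 CE 17.128570446695274 DF 16.332561847719166
119.25545931014041 [574.19156704 -44.47346731]
118.36683399519107 [565.82408037 -50.28386377]
118.16301149243587 [589.0180266  -36.72216267]
-60.7445406898596
[547.54183293 139.88012973] [array([498.64309642,  91.22253293]), array([511.67124221, 198.4381699 ]), array([596.78143781, 190.97868049]), array([583.07155529,  78.88113561])]
[[282.01440138 260.89706999]
 [354.84356463 260.91389125]
 [280.79732548 228.22335538]
 [355.98831295 228.24584684]]
[[303.74373211 260.89886737]
 [333.14732523 260.90549885]
 [303.23015646 228.21788437]
 [333.58819736 228.22671926]]
```

>>> play_rows:
  targets:
    - [[-1.13,-3.34,0],0.124]
    - [[-1.13,-3.34,0],0.124]
    - [[-1.13,-3.34,0],0.124]
    - [[-1.13,-3.34,0],0.124]
    - [[-1.15,-3.35,-3.0],0.124]
    - [[0,0,-3.0],0.002]
    - [[0,0,-3.0],0]
    - [[0,0,-2.0],0]
    - [[0,0,0],0]
    - [[0,0,0],0]
  hand: 0.68

```text
time: 11.65
eef_pos: [581.4, -36.3, 94.4]
orientation: [[-0.878, -0.479, -0.005], [-0.479, 0.878, 0.002], [0.004, 0.004, -1.0]]
contact_force: [0.0, -0.3, 0.2]
width: 62.5
```

```bash
python3 ws.py w11
python3 - <<'E'
from ov import *
c,o,im=load("w11")
p=o["eef_pos"];x,y=o["orientation"][:,0],o["orientation"][:,1];w=o["width"]/2
tips=[p+s*10*x+q*w*y for s in(-1,1) for q in(-1,1)]
a=np.radians(28.6);u=np.array([np.cos(a),np.sin(a),0]);v=np.array([-u[1],u[0],0]);g=np.array([582.4,-40.8,58])
view("w11",(220,140,420,290),4,tips+[g+i*u+j*v for i in(-10,10) for j in(-22,22)],"pics/w11o.png")
E
```

```text
11.65 [581.43 -36.32  94.35] [-0.8779 -0.4788  0.0036] 62.53259329623373 [ 0.  -0.3  0.2] [ 0.08 -0.16 -0.02]
```

View pics/w11o.png

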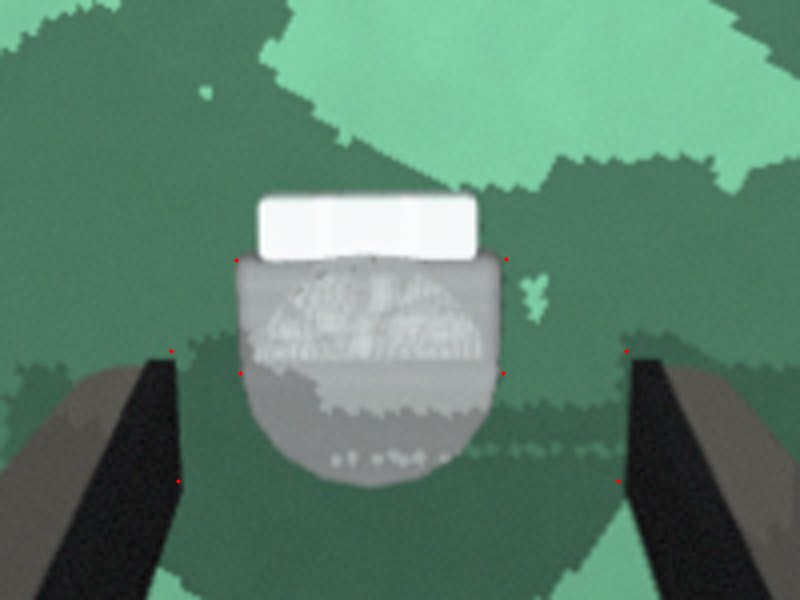

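>>> play_rows:
  targets:
    - [[-0.12,-0.15,-1.5],0]
    - [[0,0,-1.5],0]
    - [[0,0,-0.8],0]
    - [[0,0,0],0]
    - [[0,0,0],0]
    - [[0,0,0],0]
    - [[0,0,0],0]

```text
time: 12.28
eef_pos: [583.4, -39.0, 60.0]
orientation: [[-0.878, -0.479, 0.002], [-0.479, 0.878, -0.001], [-0.002, -0.002, -1.0]]
contact_force: [-0.1, -0.8, 0.2]
width: 62.4
```

```bash
python3 ws.py w12
python3 - <<'E'
from ov import *
view("w12",(220,160,420,300),4,[[0,0,0]],"pics/w12o.png")
E
```

```text
12.2833 [583.38 -38.98  59.98] [-0.8779 -0.4788 -0.0017] 62.42900675255501 [-0.1 -0.8  0.2] [ 0.1  -0.11 -0.02]
```

View pics/w12o.png

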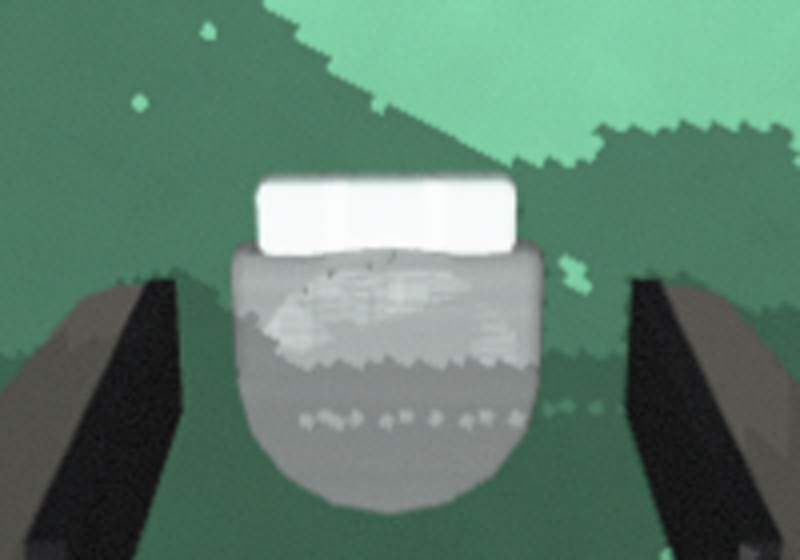

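>>> play_rows:
  targets:
    - [[-0.28,-0.42,0],0]
    - [[0,0,-0.4],0]
    - [[0,0,-0.3],0]
    - [[0,0,0],0]
    - [[0,0,0],0]

```text
time: 12.75
eef_pos: [579.2, -42.9, 51.1]
orientation: [[-0.878, -0.479, -0.001], [-0.479, 0.878, 0.0], [0.001, 0.001, -1.0]]
contact_force: [0.4, 0.2, -0.2]
width: 62.7
```

>>> play_rows:
  targets:
    - [[0,0,0],0]
    - [[0,0,0],0]
    - [[0,0,0],0]

```text
time: 13.0
eef_pos: [579.7, -43.0, 51.7]
orientation: [[-0.878, -0.479, 0.0], [-0.479, 0.878, -0.0], [-0.0, -0.0, -1.0]]
contact_force: [0.3, -0.3, -1.5]
width: 62.8
```

>>> play_rows:
  targets:
    - [[0,0,0],0]
    - [[0,0,0],0]
    - [[0,0,0],0]
    - [[0,0,0],0]
    - [[0,0,0],0]
  hand: 0.3
  force: 15

```text
time: 13.42
eef_pos: [579.6, -43.0, 51.6]
orientation: [[-0.878, -0.479, 0.0], [-0.479, 0.878, -0.0], [-0.0, -0.0, -1.0]]
contact_force: [-0.6, 0.3, -0.2]
width: 43.4
```

```bash
python3 ws.py w13
python3 - <<'E'
from ov import *
view("w13",(220,160,420,300),4,[[0,0,0]],"pics/w13o.png")
E
```

```text
13.4167 [579.62 -43.01  51.63] [-8.780e-01 -4.787e-01 -1.000e-04] 43.437891974395285 [-0.6  0.3 -0.2] [ 0.14 -0.1   0.04]
```

View pics/w13o.png

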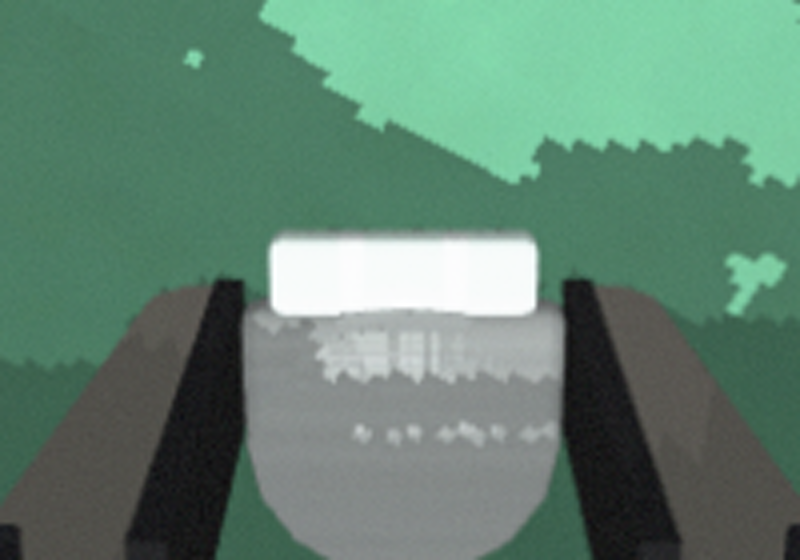

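>>> play_rows:
  targets:
    - [[0,0,0.5],0]
    - [[0,0,1.5],0]
    - [[0,0,2.5],0]
    - [[0,0,2.8],0]
    - [[0,0,2.8],0]
    - [[0,0,2.2],0]
    - [[0,0,0],0]

```text
time: 14.05
eef_pos: [582.8, -43.9, 180.8]
orientation: [[-0.878, -0.479, 0.01], [-0.479, 0.878, -0.003], [-0.007, -0.007, -1.0]]
contact_force: [1.6, -0.0, -0.3]
width: 43.6
```

>>> play_rows:
  targets:
    - [[-0.5,2.28,0],-0.077]
    - [[-0.5,2.28,0],-0.077]
    - [[-0.5,2.28,0],-0.078]
    - [[-0.5,2.29,0],-0.078]
    - [[-0.5,2.29,0],-0.078]
    - [[-0.5,2.29,0],-0.078]
    - [[-0.5,2.29,0],-0.078]
    - [[-0.55,2.28,0],-0.078]
    - [[0,0,0],0]
    - [[0,0,0],0]

```text
time: 14.88
eef_pos: [538.2, 140.4, 173.5]
orientation: [[-0.993, 0.119, -0.001], [0.119, 0.993, -0.0], [0.001, -0.001, -1.0]]
contact_force: [-0.6, -0.9, -0.5]
width: 43.4
```

>>> play_rows:
  targets:
    - [[0,0,0],0]
    - [[0,0,0],0]
    - [[0,0,0],0]

```text
time: 15.13
eef_pos: [539.3, 138.8, 174.4]
orientation: [[-0.992, 0.123, -0.0], [0.123, 0.992, -0.0], [0.0, -0.0, -1.0]]
contact_force: [-1.0, -0.2, 0.2]
width: 43.8
```

```bash
python3 ws.py w14
```

```text
15.1333 [539.27 138.81 174.37] [-9.923e-01  1.235e-01  2.000e-04] 43.762070683499736 [-1.  -0.2  0.2] [-0.05 -0.18  0.02]
```

View pics/w14.png

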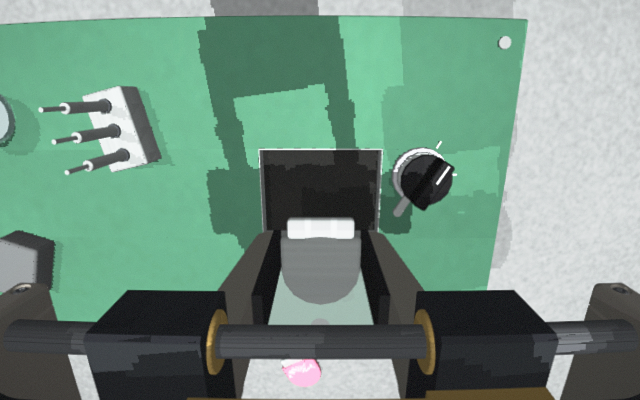

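>>> play_rows:
  targets:
    - [[0,0.08,-2.0],0]
    - [[0,0,-2.5],0]
    - [[0,0,-2.5],0]
    - [[0,0,-2.0],0]
    - [[0,0,-1.0],0]
    - [[0,0,0],0]
    - [[0,0,0],0]
    - [[0,0,0],0]

```text
time: 15.85
eef_pos: [540.4, 140.5, 76.2]
orientation: [[-0.992, 0.123, 0.003], [0.123, 0.992, 0.0], [-0.003, 0.0, -1.0]]
contact_force: [0.4, -0.6, -0.1]
width: 43.9
```

```bash
python3 ws.py w15
```

```text
15.85 [540.42 140.46  76.2 ] [-0.9924  0.1228 -0.0027] 43.85091263925833 [ 0.4 -0.6 -0.1] [ 0.02 -0.21  0.04]
```

View pics/w15.png

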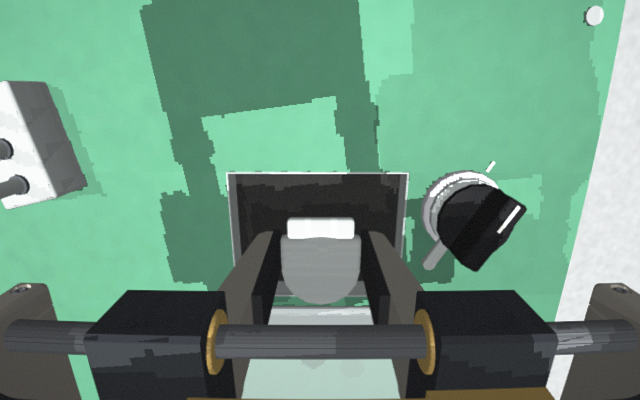

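>>> play_rows:
  targets:
    - [[0,0,-1.0],0]
    - [[0,0,-1.0],0]
    - [[0,0,-0.8],0]
    - [[0,0,-0.5],0]
    - [[0,0,0],0]
    - [[0,0,0],0]
    - [[0,0,0],0]

```text
time: 16.48
eef_pos: [539.3, 140.6, 41.7]
orientation: [[-0.992, 0.123, 0.0], [0.123, 0.992, 0.0], [-0.0, 0.0, -1.0]]
contact_force: [0.0, 0.6, -0.4]
width: 43.6
```

>>> play_rows:
  targets:
    - [[0,0,-0.2],0]
    - [[0,0,-0.2],0]
    - [[0,0,-0.2],0]
    - [[0,0,-0.1],0]
    - [[0,0,0],0]
    - [[0,0,0],0]

```text
time: 16.98
eef_pos: [539.0, 140.6, 34.5]
orientation: [[-0.992, 0.123, -0.0], [0.123, 0.992, -0.0], [0.0, -0.0, -1.0]]
contact_force: [-0.1, 0.6, -0.8]
width: 43.9
```

>>> play_rows:
  targets:
    - [[0,0,-0.05],0]
    - [[0,0,-0.05],0]
    - [[0,0,-0.05],0]
    - [[0,0,0],0]
    - [[0,0,0],0]

```text
time: 17.4
eef_pos: [539.2, 140.6, 33.6]
orientation: [[-0.992, 0.123, 0.0], [0.123, 0.992, -0.0], [-0.0, -0.0, -1.0]]
contact_force: [-3.7, -0.2, 5.2]
width: 43.3
```

>>> play_rows:
  targets:
    - [[0,0,0],0]
    - [[0,0,0],0]
    - [[0,0,0],0]
    - [[0,0,0],0]
  hand: 0.58

```text
time: 17.73
eef_pos: [538.9, 140.6, 32.8]
orientation: [[-0.992, 0.123, -0.0], [0.123, 0.992, -0.0], [0.0, -0.0, -1.0]]
contact_force: [-0.6, 0.1, -0.1]
width: 53.0
```

>>> play_rows:
  targets:
    - [[0,0,0.5],0]
    - [[0,0,1.5],0]
    - [[0,0,2.5],0]
    - [[0,0,3.0],0]
    - [[0,0,3.0],0]
    - [[0,0,3.0],0]
    - [[0,0,2.5],0]
    - [[0,0,0],0]
    - [[0,0,0],0]

```text
time: 18.48
eef_pos: [540.2, 140.6, 195.0]
orientation: [[-0.992, 0.123, 0.004], [0.123, 0.992, 0.0], [-0.004, 0.001, -1.0]]
contact_force: [-0.3, 0.6, -0.3]
width: 53.4
```

```bash
python3 ws.py w16
```

```text
18.4833 [540.21 140.64 195.04] [-0.9925  0.1225 -0.004 ] 53.40221830565206 [-0.3  0.6 -0.3] [ 0.02 -0.18  0.01]
```

View pics/w16.png

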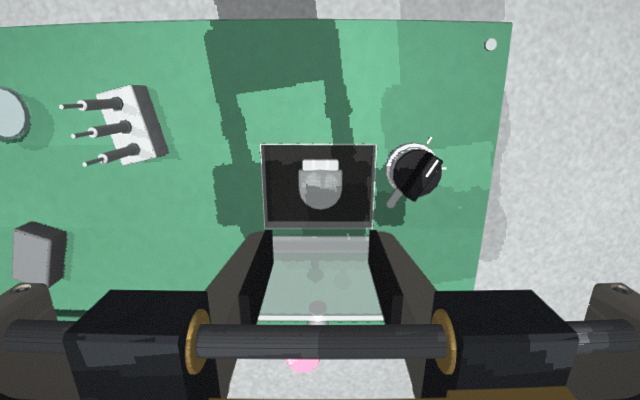

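The generator lies flat at the centre of the well at (320,184). Next I'll go back over the flap ball to close it.

>>> play_rows:
  targets:
    - [[2.5,-0.35,0],0]
    - [[2.5,-0.35,0],0]
    - [[2.5,-0.35,0],0]
    - [[2.6,-0.38,0],0]
    - [[0,0,-1.0],0]
    - [[0,0,-1.0],0]
    - [[0,0,-0.5],0]
    - [[0,0,0],0]
    - [[0,0,0],0]
    - [[0,0,0],0]
  hand: 0.42

```text
time: 19.37
eef_pos: [639.5, 126.6, 168.4]
orientation: [[-0.993, 0.122, 0.0], [0.122, 0.993, -0.0], [-0.0, 0.0, -1.0]]
contact_force: [-0.7, 0.1, -0.2]
width: 38.6
```

```bash
python3 ws.py w17
python3 - <<'E'
from ov import *
c,o,im=load("w17")
p=o["eef_pos"];x,y=o["orientation"][:,0],o["orientation"][:,1];w=o["width"]/2
tips=[p+s*10*x+q*w*y for s in(-1,1) for q in(-1,1)]
view("w17",(200,120,440,300),3.3,tips,"pics/w17o.png")
E
```

```text
19.3667 [639.53 126.56 168.39] [-9.925e-01  1.222e-01 -1.000e-04] 38.62685812948442 [-0.7  0.1 -0.2] [ 0.02 -0.14  0.  ]
```

View pics/w17o.png

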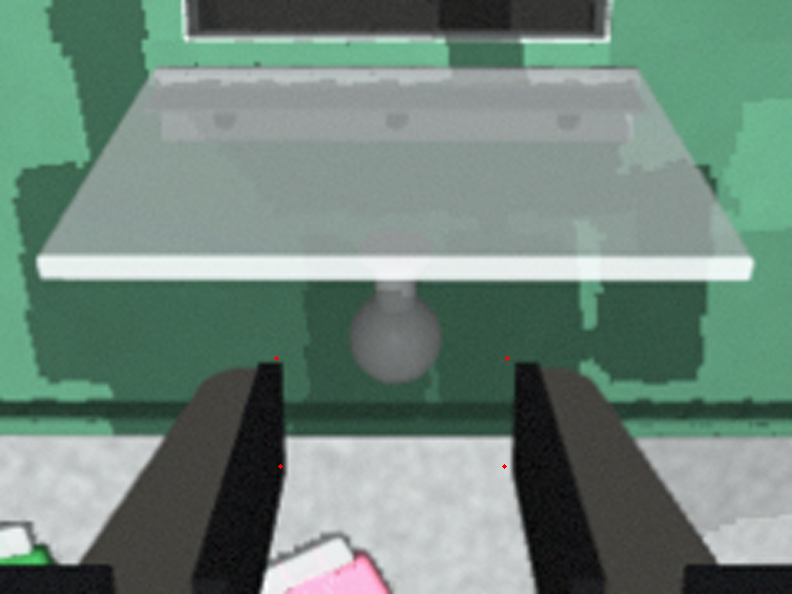

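>>> play_rows:
  targets:
    - [[0.08,-0.05,-1.3],0]
    - [[0,0,-1.3],0]
    - [[0,0,-1.3],0]
    - [[0,0,0],0]
    - [[0,0,0],0]
    - [[0,0,0],0]

```text
time: 19.92
eef_pos: [640.8, 125.8, 128.9]
orientation: [[-0.992, 0.123, -0.0], [0.123, 0.992, -0.0], [0.0, -0.0, -1.0]]
contact_force: [-0.4, 0.1, 0.2]
width: 38.8
```

>>> play_rows:
  targets:
    - [[0,0,0],0]
    - [[0,0,0],0]
    - [[0,0,0],0]
    - [[0,0,0],0]
  hand: 0
  force: 12

```text
time: 20.25
eef_pos: [641.2, 125.8, 129.7]
orientation: [[-0.992, 0.123, 0.001], [0.123, 0.992, -0.0], [-0.001, 0.0, -1.0]]
contact_force: [-0.2, 0.1, 0.9]
width: 16.7
```

>>> play_rows:
  targets:
    - [[-0.89,0.11,0.38],0]
    - [[-0.92,0.11,0.28],0]
    - [[-0.95,0.12,0.19],0]
    - [[-0.96,0.12,0.09],0]
    - [[-0.96,0.12,-0.02],0]
    - [[-0.96,0.12,-0.12],0]
    - [[-0.94,0.12,-0.22],0]
    - [[-0.91,0.11,-0.32],0]
    - [[-0.87,0.11,-0.41],0]
    - [[0,0,0],0]

```text
time: 21.08
eef_pos: [554.9, 136.6, 126.8]
orientation: [[-0.993, 0.122, -0.003], [0.122, 0.993, 0.0], [0.003, -0.0, -1.0]]
contact_force: [-2.0, -0.4, -0.3]
width: 16.6
```

>>> play_rows:
  targets:
    - [[-0.83,0.1,-0.5],0]
    - [[-0.77,0.1,-0.58],0]
    - [[-0.71,0.09,-0.66],0]
    - [[-0.63,0.08,-0.73],0]
    - [[-0.55,0.07,-0.8],0]
    - [[-0.47,0.06,-0.85],0]
    - [[0,0,0],0]
    - [[0,0,0],0]

```text
time: 21.75
eef_pos: [516.9, 141.3, 85.4]
orientation: [[-0.992, 0.123, -0.002], [0.123, 0.992, 0.0], [0.002, 0.0, -1.0]]
contact_force: [-0.1, 0.5, -1.3]
width: 16.7
```

>>> play_rows:
  targets:
    - [[-0.38,0.05,-0.89],0]
    - [[-0.28,0.03,-0.83],0]
    - [[0,0,-0.2],0]
    - [[0,0,0],0]
    - [[0,0,0],0]
    - [[0,0,0],0]

```text
time: 22.25
eef_pos: [510.8, 142.1, 67.5]
orientation: [[-0.992, 0.122, -0.001], [0.122, 0.992, 0.0], [0.001, -0.0, -1.0]]
contact_force: [-3.8, 0.3, 8.5]
width: 17.0
```

>>> play_rows:
  targets:
    - [[0,0,0],0]
    - [[0,0,0],0]
    - [[0,0,0],0]
    - [[0,0,1.5],0]
    - [[0,0,2.5],0]
    - [[0,0,2.5],0]
    - [[0,0,0],0]
    - [[0,0,0],0]
  hand: 0.4

```text
time: 22.92
eef_pos: [512.2, 142.0, 133.3]
orientation: [[-0.992, 0.123, 0.003], [0.123, 0.992, 0.0], [-0.003, 0.0, -1.0]]
contact_force: [0.6, -0.6, 0.2]
width: 36.9
```

```bash
python3 ws.py w18
```

```text
22.9167 [512.23 142.   133.33] [-0.9924  0.1226 -0.0032] 36.941705833128104 [ 0.6 -0.6  0.2] [ 0.01 -0.2   0.02]
```

View pics/w18.png

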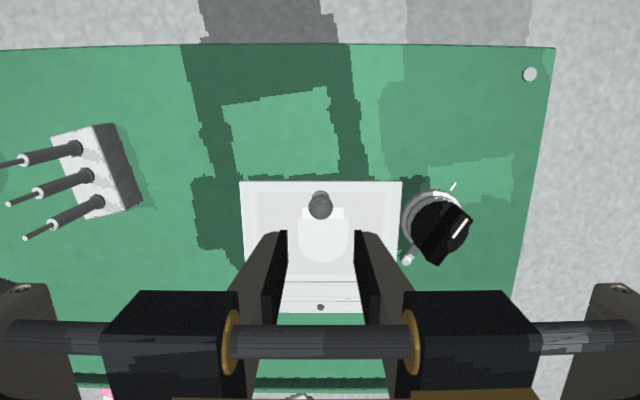

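>>> play_rows:
  targets:
    - [[0.55,1.75,0],-0.108]
    - [[0.55,1.75,0],-0.108]
    - [[0.55,1.75,0],-0.108]
    - [[0.55,1.75,0],-0.108]
    - [[0.5,1.74,-1.0],-0.109]
    - [[0,0,-1.0],0]
    - [[0,0,0],0]
    - [[0,0,0],0]
    - [[0,0,0],0]
    - [[0,0,0],0]

```text
time: 23.8
eef_pos: [538.1, 228.6, 112.4]
orientation: [[-0.788, 0.616, 0.0], [0.616, 0.788, -0.0], [-0.0, -0.0, -1.0]]
contact_force: [0.6, -0.5, 0.2]
width: 36.7
```

```bash
python3 ws.py w19
python3 - <<'E'
from ov import *
c,o,im=load("w19")
p=o["eef_pos"];x,y=o["orientation"][:,0],o["orientation"][:,1];w=o["width"]/2
tips=[p+s*10*x+q*w*y for s in(-1,1) for q in(-1,1)]
view("w19",(240,150,400,290),4.5,tips,"pics/w19o.png")
E
```

```text
23.8 [538.12 228.62 112.38] [-7.876e-01  6.162e-01 -2.000e-04] 36.74190372233176 [ 0.6 -0.5  0.2] [-0.01 -0.15  0.05]
```

View pics/w19o.png

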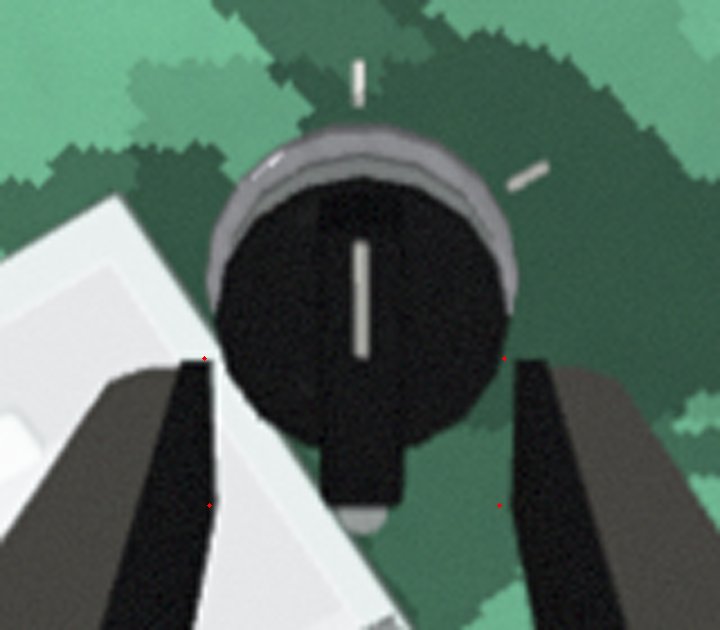

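>>> play_rows:
  targets:
    - [[0,0.08,-1.2],0]
    - [[0,0,-1.2],0]
    - [[0,0,-0.8],0]
    - [[0,0,0],0]
    - [[0,0,0],0]
    - [[0,0,0],0]

```text
time: 24.35
eef_pos: [538.1, 230.2, 80.1]
orientation: [[-0.788, 0.616, -0.0], [0.616, 0.788, -0.0], [0.0, -0.0, -1.0]]
contact_force: [0.1, -0.8, 0.2]
width: 36.6
```

>>> play_rows:
  targets:
    - [[0,0,0],0]
    - [[0,0,0],0]
    - [[0,0,0],0]
    - [[0,0,0],0]
  hand: 0
  force: 10

```text
time: 24.68
eef_pos: [537.7, 229.6, 80.4]
orientation: [[-0.788, 0.616, -0.001], [0.616, 0.788, -0.002], [-0.0, -0.002, -1.0]]
contact_force: [-6.5, -10.2, 4.0]
width: 12.4
```

>>> play_rows:
  targets:
    - [[0,0,-0.3],0]
    - [[0,0,-0.3],0]
    - [[0,0,-0.3],0]
    - [[0,0,-0.3],0]
    - [[0,0,0],0]
    - [[0,0,0],0]

```text
time: 25.18
eef_pos: [538.0, 229.0, 70.8]
orientation: [[-0.788, 0.616, -0.001], [0.616, 0.788, -0.003], [-0.001, -0.003, -1.0]]
contact_force: [-8.0, -6.3, 17.3]
width: 11.7
```

>>> play_rows:
  targets:
    - [[-0.05,-0.07,0],-0.06]
    - [[0,0,0],-0.06]
    - [[0,0,0],-0.06]
    - [[0,0,0],0]

```text
time: 25.52
eef_pos: [538.0, 228.9, 70.9]
orientation: [[-0.663, 0.749, 0.0], [0.749, 0.663, -0.001], [-0.001, -0.001, -1.0]]
contact_force: [-7.5, -3.8, 14.9]
width: 11.9
```

```bash
python3 ws.py w20; cd pics; python3 -c "
import cv2;im=cv2.imread('w20.png');cv2.imwrite('w20c.png',cv2.resize(im[150:300,230:430],None,fx=4,fy=4))"
```

```text
25.5167 [537.98 228.93  70.88] [-0.6629  0.7487 -0.0013] 11.893943555875572 [-7.5 -3.8 14.9] [-0.92  1.25 -0.02]
```

View pics/w20c.png

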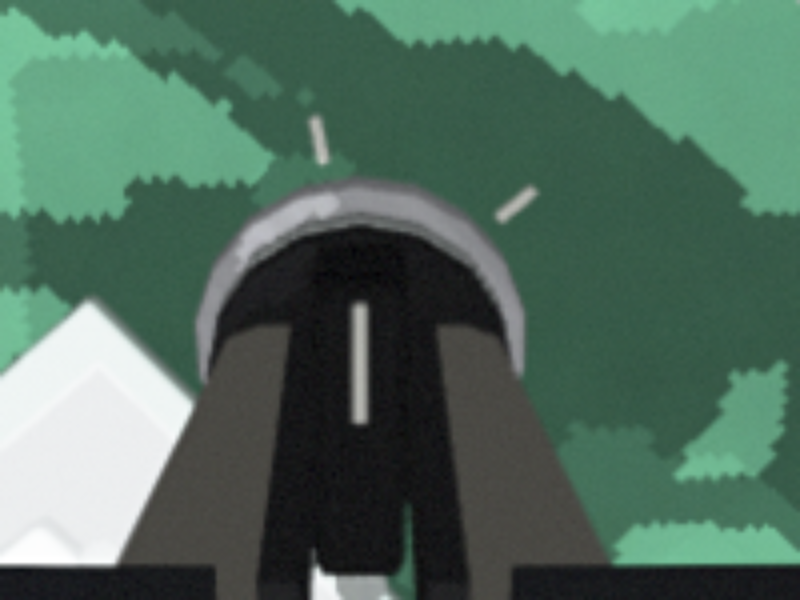

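>>> play_rows:
  targets:
    - [[0,0,0],-0.1]
    - [[0,0,0],-0.1]
    - [[0,0,0],-0.1]
    - [[0,0,0],-0.1]
    - [[0,0,0],-0.1]
    - [[0,0,0],-0.1]
    - [[0,0,0],-0.1]
    - [[0,0,0],-0.08]
    - [[0,0,0],-0.03]
    - [[0,0,0],0]

```text
time: 26.4
eef_pos: [538.3, 229.0, 70.9]
orientation: [[0.084, 0.996, 0.001], [0.996, -0.084, -0.001], [-0.001, 0.001, -1.0]]
contact_force: [-5.6, -4.1, 14.5]
width: 12.3
```

```bash
python3 ws.py w21; cd pics; python3 -c "
import cv2;im=cv2.imread('w21.png');cv2.imwrite('w21c.png',cv2.resize(im[150:300,230:430],None,fx=4,fy=4))"
```

```text
26.4 [538.3  229.04  70.93] [ 0.0841  0.9965 -0.0011] 12.284087521580078 [-5.6 -4.1 14.5] [-0.78  1.09 -0.07]
```

View pics/w21c.png

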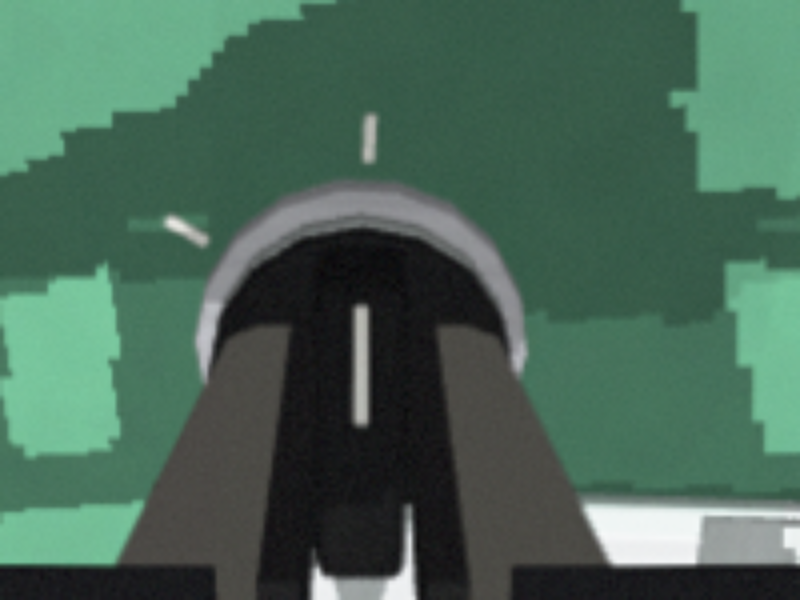

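>>> play_rows:
  targets:
    - [[0,0,0],-0.02]
    - [[0,0,0],-0.01]
    - [[0,0,0],0]
    - [[0,0,0],0]

```text
time: 26.78
eef_pos: [538.3, 229.0, 70.9]
orientation: [[0.112, 0.994, 0.001], [0.994, -0.112, -0.001], [-0.001, 0.001, -1.0]]
contact_force: [-6.4, -3.6, 15.1]
width: 11.6
```

```bash
python3 -c "
from bench import r;o=r.get_obs();print(o['orientation'][:,0],o['ft_torque'],o['contact_force'])"
```

```text
[ 0.11244255  0.99365764 -0.00108149] [-0.75382302  1.11808059 -0.01512082] [-6.39483534 -3.64211387 15.06416793]
```

Within 0.01 rad of the stop, with almost no torque about the axis. I'll ease up and release.

>>> play_rows:
  targets:
    - [[0,0,0.3],0]
    - [[0,0,0.3],0]
    - [[0,0,0.3],0]
    - [[0,0,0],0]

```text
time: 27.12
eef_pos: [538.1, 229.0, 78.1]
orientation: [[0.113, 0.994, 0.001], [0.994, -0.113, -0.001], [-0.001, 0.001, -1.0]]
contact_force: [-1.0, -3.3, 3.8]
width: 12.0
```

>>> play_rows:
  targets:
    - [[0,0,0],0]
    - [[0,0,0],0]
    - [[0,0,0],0]
    - [[0,0,1.0],0]
    - [[0,0,2.0],0]
    - [[0,0,3.0],0]
    - [[0,0,3.0],0]
    - [[0,0,0],0]
    - [[0,0,0],0]
  hand: 0.4

```text
time: 27.87
eef_pos: [539.2, 230.0, 170.1]
orientation: [[0.113, 0.994, 0.005], [0.994, -0.113, 0.001], [0.002, 0.005, -1.0]]
contact_force: [-0.1, -0.6, -1.3]
width: 36.5
```

```bash
python3 ws.py w22
```

```text
27.8667 [539.22 229.99 170.11] [0.1127 0.9936 0.0018] 36.47741457656784 [-0.1 -0.6 -1.3] [-0.11 -0.09 -0.  ]
```

View pics/w22.png

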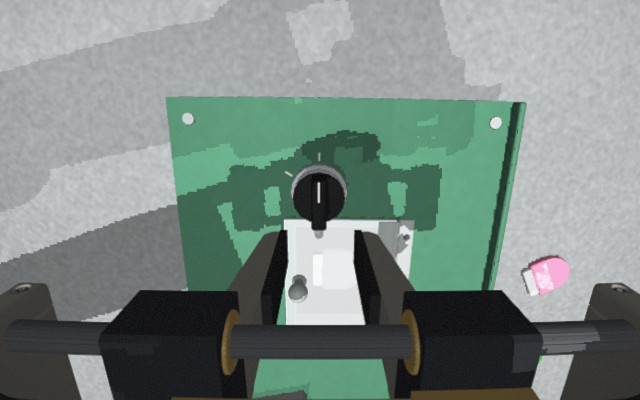

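>>> play_rows:
  targets:
    - [[-0.5,-1.6,1.8],0]
    - [[-0.5,-1.6,1.8],0]
    - [[-0.5,-1.6,1.8],0]
    - [[-0.5,-1.6,1.8],0]
    - [[-0.5,-1.6,1.8],0]
    - [[-0.5,-1.6,1.8],0]
    - [[-0.5,-1.6,1.8],0]
    - [[-0.5,-1.6,1.8],0]
    - [[0,0,0],0]
    - [[0,0,0],0]

```text
time: 28.75
eef_pos: [497.5, 101.3, 310.6]
orientation: [[0.114, 0.993, -0.0], [0.993, -0.114, 0.0], [0.0, -0.0, -1.0]]
contact_force: [-0.3, 0.1, -0.4]
width: 37.0
```

```bash
python3 ws.py w23
python3 - <<'E'
from h import *
from bench import r
cv2.imwrite("pics/top23.png",r.snapshot("top"));cv2.imwrite("pics/scene23.png",r.snapshot("scene"))
a=cv2.imread("pics/w1.png")[0:150,280:420];b=cv2.imread("pics/w23.png")[0:150,280:420]
cv2.imwrite("pics/cmp.png",cv2.resize(np.hstack([a,b]),None,fx=2.8,fy=2.8,interpolation=cv2.INTER_CUBIC))
t0=cv2.imread("pics/top0.png")[150:350,160:460];t1=cv2.imread("pics/top23.png")[150:350,160:460]
cv2.imwrite("pics/cmpt.png",cv2.resize(np.vstack([t0,t1]),None,fx=1.5,fy=1.5))
E
```

```text
28.75 [497.55 101.27 310.58] [1.143e-01 9.935e-01 4.000e-04] 37.036802781862164 [-0.3  0.1 -0.4] [-0.06 -0.07 -0.02]
```

View pics/cmp.png

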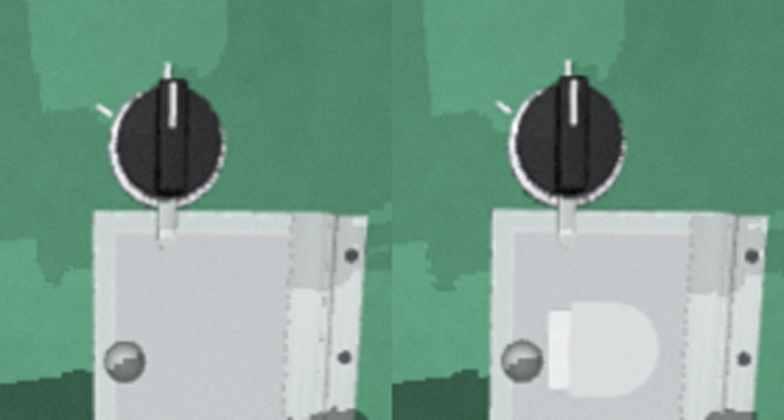

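View pics/cmpt.png

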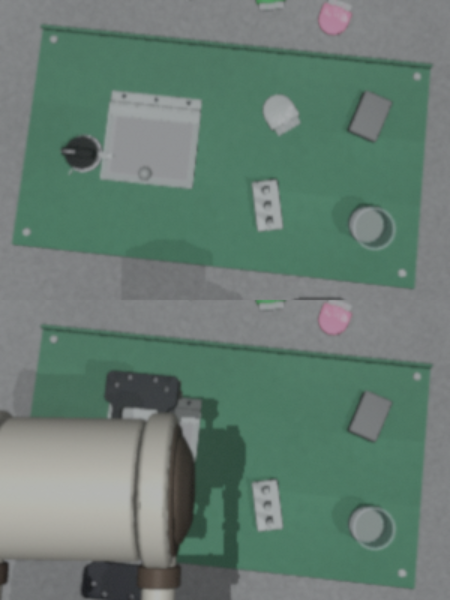

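Before and after, the selector looks the same: knob up, bar on the lock tick, tongue over the flap edge. The flap is flat with the generator under it, and the bystanders haven't moved. I'll hand it in.

```bash
python3 -c "
from bench import r;print(r.job_done(), r.get_obs()['time'])"
```

```text
the job is handed in; nothing more can be done
the job is handed in; nothing more can be done
```

I unlocked the selector, opened the flap to about 102°, and laid the generator flat on the well floor. Then I closed the flap and turned the selector back to locked. The last reading before hand-in was 28.8 s of the 72 s limit.

**Selector:** I gripped the bar and pushed it in both ways. The torque about its axis stayed at 0.07 N m or less at every reading, and both turns ended within about 0.02 rad of the stop.

**Generator:** I released it only after it touched the floor, at about 5 N. The well picture showed it lying flat in the middle.

**Flap:** I pressed it shut with about 8.5 N at the knob.

**Last checks:**
- The final wrist picture matches the starting one: knob up, bar on the lock mark, tongue over the flap edge, flap flat with the generator under it.
- The top picture shows the beaker, probe holder and rubber block where they were.
- The arm was well clear, and the force reading was near zero.

**What disagreed or went unchecked:**
- **Calibration:** the cameras and the measured tool position differed by 1–3 mm, so I corrected the aim against the visible fingertips.
- **Side force:** while gripping and pushing the selector I saw up to about 12 N sideways from slight misalignment, well under the limit.
- **Knob and flap state:** I judged "sprung up" and "fully closed" from the pictures and forces, as there is no direct reading of those joints.

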